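# Ready the slat sander for a roller change

### The arm

A 7-joint arm with a two-finger parallel gripper is mounted at the origin on the work surface. World frame = base frame: x ahead of the robot, y to its left, z up, the work surface at z = 0. Lengths are in mm, angles in rad, forces in N, time in s.
With the tool pointing down it reaches from about 400 to 850 mm from the base axis. Payload 4.5 kg.
Tool frame: the origin (TCP) lies at the very end of the fingers, on their centre line; the grasp point (between the pads) lies 19 mm behind it (grip_point_offset is the distance from the TCP to the grasp point, in mm); z points along the fingers, y is the direction in which the jaws open and shut (so a half turn about z gives the same grasp; the last joint's range is limited). The gripper opens to 88 mm and grips with 3 to 60 N. Pads are 18 mm wide; open, the fingers measure 123 mm over their backs; the gripper's body (75 mm by 187 mm) begins 45 mm behind the grasp point.
Start: joints at [-1.239, 0.689, -0.195, 1.565, 0.157, 0.902, -0.215], TCP at [183.366, 597.52, 238.743] pointing down, gripper open.
Joint ranges: [-3.01, 3.01], [-0.46, 2.08], [-1.47, 1.51], [0.13, 2.56], [-1, 4.14], [0.04, 2.09], [-2.66, 2.66]. Speed limits (rad/s): [2.57, 2.57, 3.14, 3.14, 3.14, 3.14, 3.14].

### API

Orientations are given as a unit quaternion [w, x, y, z].
In Python, from station import * gives the robot as it stands.
- The arm moves only by the tool arm_command, never from a script. Its argument "steps" is text: rows parted by semicolons, each of 7 numbers parted by spaces: the turn, a rotation vector about the tool's x, y, z in degrees, then the shift along the tool's x, y, z in m, then the finger opening in m, from 0 to 0.0881. A call has 1 to 10 rows; each row shifts and turns the commanded pose from where the row before left it, along the tool's axes as they then stand; what a row does not reach is not made up. A row lasts 1/12 s, in which the tool goes at most 41.7 mm and 7.16 degrees, less where a joint would pass 70% of its speed; a pose out of reach is approached as far as the arm can. A call with a gripper value outside its range is refused whole. The fingers move at their own pace and stop on an object; the grip force is fixed at half the most. Time passes only in rows, so rows that do not move let the fingers close. It gives the time, the measured TCP pose, the force and the opening at its end, in the units of the state.
- state(): the state, without advancing time (a new reading comes with each control period).
- get_image(name): name is "scene" or "top" or "wrist"; returns a dict with "frame" (480x640x3 uint8, red, green, blue), "intrinsics" (3x3 intrinsics, pixels), "R" (3x3) and "t" (3): a world point X has camera coordinates R X + t. Camera axes: x right, y down, z forward; pixel columns grow to the right and rows downward; lengths in mm; the calibration is good to about 2 mm. A picture is of the moment at which its call begins. There is no depth.
- sign_off(): hands the job in, once; it reports no verdict.
The state is a dict: "time": time; "q": joint angles; "qvel": joint speeds; "tau": joint torques, N m; "position": TCP position; "tool_rot": TCP orientation; "force": force on the tool from outside, world axes, zero at the start; "torque": the same for the moment, N m; "width": opening from 0.0 (shut) to 1.0 (fully open).
Only numpy, scipy, OpenCV 4.12 (cv2) and the standard library are available. Lean on these libraries where they do the work, as an engineer would, in place of code of your own. Each camera call takes 0.05 s, during which the arm holds its last target.

### The job

Get the slat sander ready for a roller change: lay the spare rubber roller, which stands upright on the bench, on its side in the wooden cradle, centred across both saddles, and let go of it. Then tug the sander's cover upward by its knob to learn whether the hidden catch is holding it, without touching the release slide first and without forcing it; if it is caught, push the release slide across to free it, and then raise the cover to about 55 degrees. The job ends holding: finish with the gripper still holding the cover open there (it falls shut if let go), and leave the other things on the bench where they are.

Things in the scene. Friction and masses are not known exactly. Their poses are not given: they have to be found in the camera images.
- roller: Spare feed roller, the only upright dark rubber cylinder with thin steel bands near both ends: 44 mm diameter, 120 mm long, about 0.3 kg. It starts standing upright. Origin: centre of its lower end face; its z axis runs along the roller.
- roller_mid (a point): The middle of the roller, on its axis, 60 mm from either end.
- cradle: Fixed wooden cradle with two V saddles for the roller, 75 x 115 mm, 53 mm high. Origin: centre of its underside, on the bench. The roller lies along the cradle's y axis; the saddles are 14 mm thick, centred 42 mm either side of the middle along y (56 mm clear between them); the V faces lie at 45 degrees, open upward between 14 and 48 mm wide. A roller at rest in them has its axis 60 mm above the bench, over the cradle's y axis.
- sander: Fixed bench sander for wooden slats, a grey steel box 260 (x) x 280 (y) x 100 mm high. Origin: centre of its underside, z up. Its x axis points away from the robot: the fixed front deck is the strip x from -130 to -78 mm, at 100 mm height, the cover lies behind it. The cover's hinge line runs along y at x = +110 mm, 102 mm above the bench.
- cover (a joint): Opening angle of the sander's cover in rad: 0 shut, 1.2 fully up; the front edge lifts and swings back. Lifting at the knob takes about 4 N and it falls shut from any angle when let go. Caught: about 0.03 rad (4 to 5 mm at the knob) of play, then the sprung catch gives 2 N per mm, then it stops hard at about 0.08 rad. Free: it comes up past 0.15 rad against its weight alone.
- cover_knob (a point): Centre of the black barrel knob on the cover, near the middle of its front edge. The barrel lies along the sander's y axis, 24 mm diameter, 34 mm long, on a 14 mm thick neck, its centre 28 mm above the cover's top face. It can be pinched from above over its two end faces (34 mm), so that it can turn between the fingers as the cover swings. With the cover shut it is 155 mm in front of the hinge line and 34 mm above it.
- cover_hinge (a point): Point on the cover's hinge axis, at the middle of its length; the axis is the sander's y direction. The cover is an aluminium plate, 180 mm from hinge to front edge, 256 mm wide, 6 mm thick, 0.7 kg.
- catch: Fixed guide of the catch: two low dark rails, 75 mm long along y and 6 mm high, on the right (-y) part of the sander's front deck. Origin: on the deck, midway. The bolt is hidden under the deck: whether it holds the cover cannot be seen from outside. A tug of 6 to 10 N beyond the cover's weight shows it; do not pull it with more than 40 N.
- release (a joint): Travel of the release slide in m: 0 at the start, 0.025 pushed all the way; it moves towards the sander's -y (outward, away from the knob), takes about 4 N and stays where it is left. From about 0.015 on the catch is drawn clear of the cover for good. It moves most easily with the cover let down, not pulled against the catch.
- release_button (a point): Centre of the black upright button of the release slide, 16 (x) x 14 (y) x 24 mm high, its centre 18 mm above the deck. It stands 38 mm in front of the cover's hook line, 92 mm to the -y side of the sander's middle at the start.
- tin: Bystander: plain steel tin, 68 mm diameter, 70 mm high, upright. Origin: centre of its underside.
- dowel: Bystander: pale wooden dowel offcut standing upright, 50 mm diameter, 65 mm high. Origin: centre of its underside.
- sanding_block: Bystander: cork sanding block lying flat, 90 x 50 x 28 mm. Origin: centre of its underside.
- screwdriver: Bystander: screwdriver lying on the bench. Origin: underside, near its middle.
- offcut: Bystander: short wooden slat lying flat, 160 x 24 x 14 mm. Origin: centre of its underside.

How it is judged:
By the outcome, as a careful person would: the job done as asked, in the order asked, and still so for the second after the job is handed in, while the arm keeps its last pose, push and grip.
It also fails if it takes over 72 s, if anything falls off the work surface, if the arm or the gripper's body presses on something with over 40 N, if the wrist force passes 120 N, or if a joint passes its speed limit or range.

## Working session

There is one attempt and no reset: what is moved stays moved. The work goes in short steps, Python scripts to look and compute and a tool call to move; the robot and the scene stay as the last step left them, time stands still between calls to the robot, and variables do not carry over. Pictures are saved under pics/ and viewed, and the job is handed in when it is done.

Besides the shell and the picture viewer there is one more tool, called by a JSON object that holds its "method" and its "body". arm_command: Moves the arm, as the interface text tells. Its arguments: {"type":"object","properties":{"steps":{"type":"string"}},"required":["steps"]}

```bash
ls; mkdir -p pics; python3 - <<'E'
from station import *
import cv2
print(state())
for n in ["scene","top","wrist"]:
    d=get_image(n); cv2.imwrite(f"pics/{n}0.png",d["frame"][:,:,::-1]); print(n,d["intrinsics"],d["R"],d["t"])
E
```

```text
pics
{'time': 0.0, 'q': array([-1.23918305,  0.68997464, -0.19449143,  1.56635703,  0.15731452,
        0.90247824, -0.21508947]), 'qvel': array([ 2.83713980e-03,  1.89662797e-04,  1.63629026e-04,  1.16823144e-03,
       -4.92263930e-04, -9.10337635e-04, -7.32909644e-05]), 'tau': array([-1.20778270e-03, -5.27558041e+01, -1.26741372e+00, -1.53429759e+01,
       -5.26600331e-02,  6.66684355e-03,  1.85396375e-04]), 'position': array([183.27048672, 596.86346655, 237.91182491]), 'tool_rot': array([-5.73692641e-05,  1.48313325e-01,  9.88940000e-01, -9.11052819e-04]), 'force': array([-0.71039795,  0.02909365,  0.29588843]), 'torque': array([ 0.01167913, -0.02999442, -0.03867256]), 'width': 1.002137757284595}
scene [[483.54165719   0.         315.00301629]
 [  0.         483.54165719 234.34405186]
 [  0.           0.           1.        ]] [[ 0.50927827  0.86058486  0.00541715]
 [ 0.4837992  -0.28108631 -0.82881169]
 [-0.71174011  0.42471659 -0.55950141]] [-282.23858338 -164.51942628 1479.58141428]
top [[494.84355296   0.         317.2524247 ]
 [  0.         494.84355296 236.59790846]
 [  0.           0.           1.        ]] [[-0.0219761  -0.99975402 -0.00299273]
 [-0.9828842   0.02215274 -0.18288767]
 [ 0.18290898 -0.00107765 -0.98312926]] [  23.16708861  555.21258456 1113.49371074]
wrist [[362.41282917   0.         328.37224814]
 [  0.         362.41282917 241.48069573]
 [  0.           0.           1.        ]] [[ 0.29309337  0.95608211 -0.0018126 ]
 [ 0.90563068 -0.27701842  0.32108234]
 [ 0.30647895 -0.09574866 -0.94704955]] [-622.94303054  -44.94215023  392.93135972]
```

View pics/scene0.png

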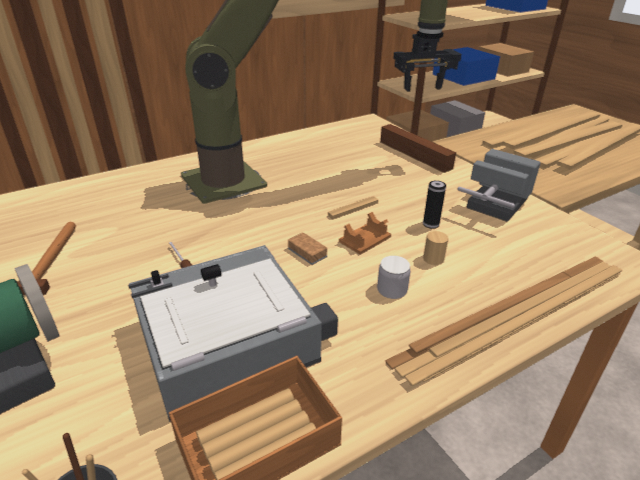

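View pics/top0.png

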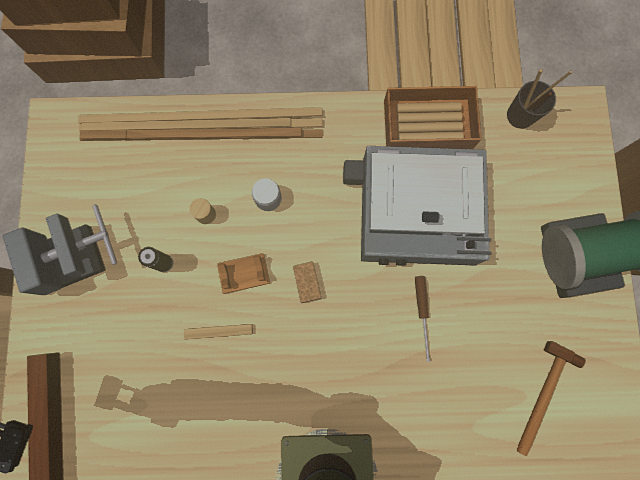

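View pics/wrist0.png

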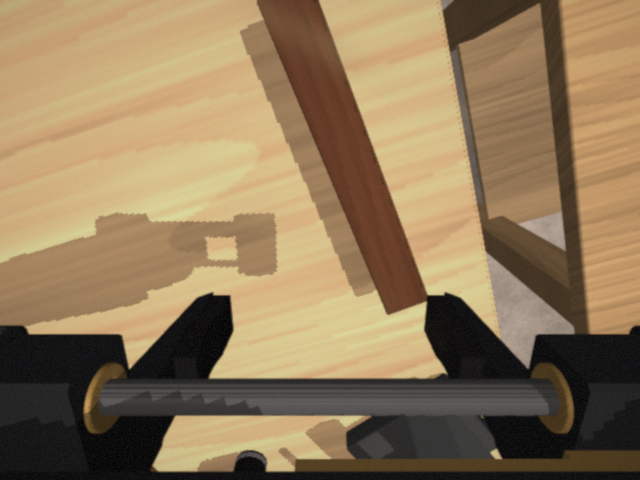

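The top view shows the roller's top end near (149,257), the cradle near (244,273), the knob near (430,217) and the release button near (470,244). I'll zoom in to measure them.

```bash
cat > h.py <<'E'
import numpy as np, cv2
from station import *
def ray(d,u,v):
    K,R,t=d["intrinsics"],d["R"],d["t"]
    c=-R.T@t; r=R.T@np.linalg.solve(K,np.array([u,v,1.])); return c,r/np.linalg.norm(r)
def onz(d,u,v,z):
    c,r=ray(d,u,v); return c+r*(z-c[2])/r[2]
def proj(d,X):
    p=d["intrinsics"]@(d["R"]@np.asarray(X,float)+d["t"]); return p[:2]/p[2]
def tri(d1,p1,d2,p2):
    c1,r1=ray(d1,*p1); c2,r2=ray(d2,*p2)
    s=np.linalg.lstsq(np.stack([r1,-r2],1),c2-c1,rcond=None)[0]
    a=c1+s[0]*r1;b=c2+s[1]*r2; return (a+b)/2,np.linalg.norm(a-b)
def crop(d,u0,v0,u1,v1,s,name):
    f=d["frame"][v0:v1,u0:u1,::-1]; cv2.imwrite(name,cv2.resize(f,None,fx=s,fy=s,interpolation=cv2.INTER_CUBIC))
E
python3 - <<'E'
from h import *
import pickle
t=get_image("top");s=get_image("scene");pickle.dump((t,s),open("im0.pkl","wb"))
crop(t,120,220,280,310,5,"pics/t_a.png")
crop(t,340,140,500,270,5,"pics/t_b.png")
crop(s,330,170,460,270,6,"pics/s_a.png")
crop(s,120,240,340,360,3,"pics/s_b.png")
E
```

```text
(no output)
```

View pics/t_a.png

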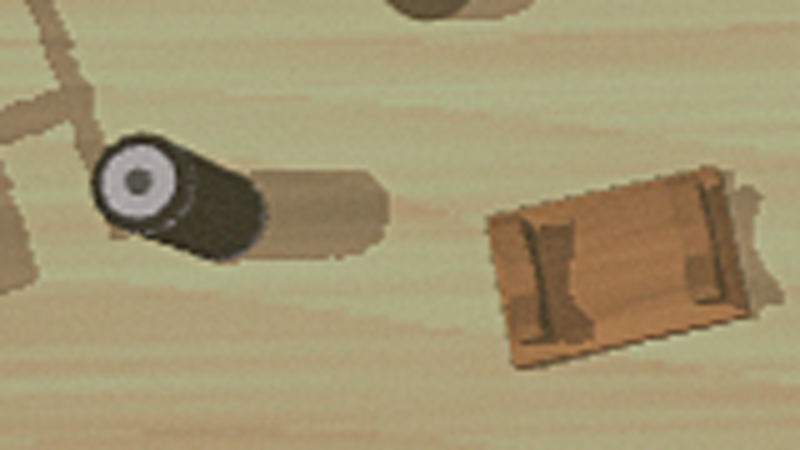

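View pics/t_b.png

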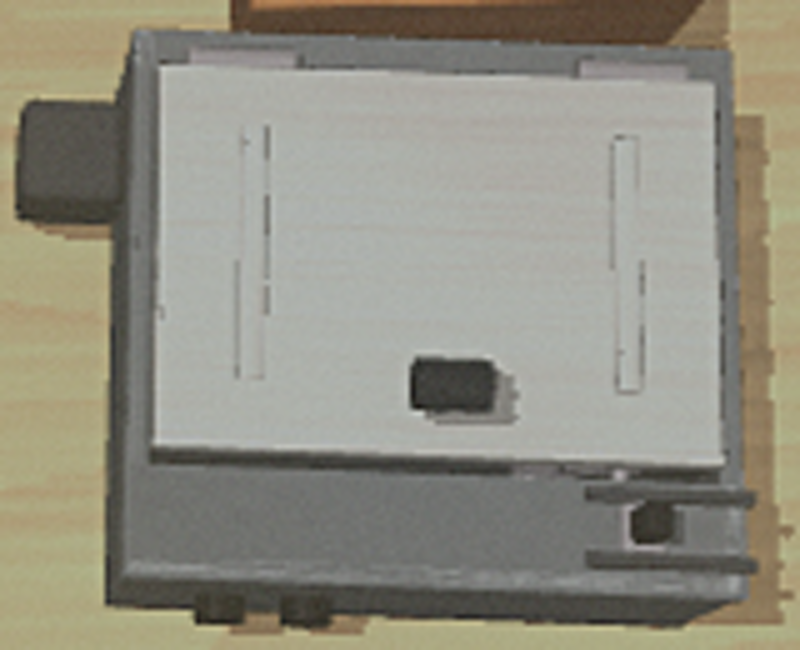

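View pics/s_a.png

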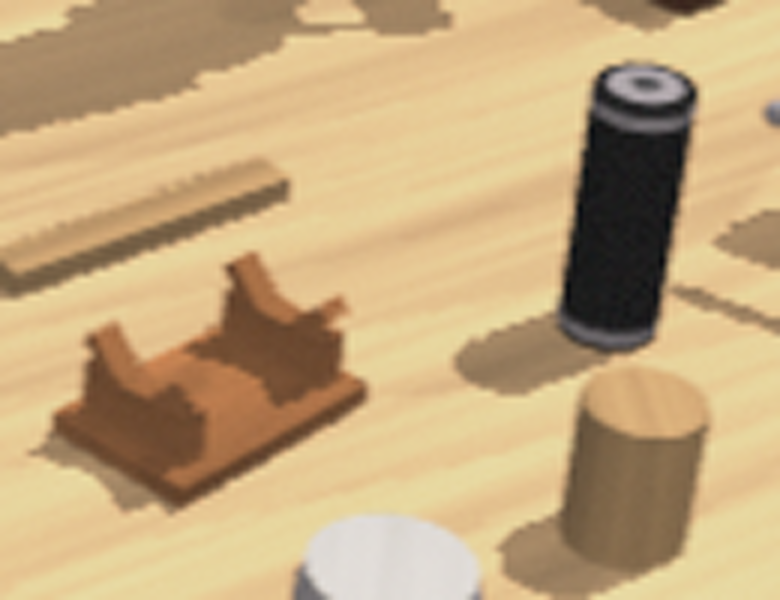

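View pics/s_b.png

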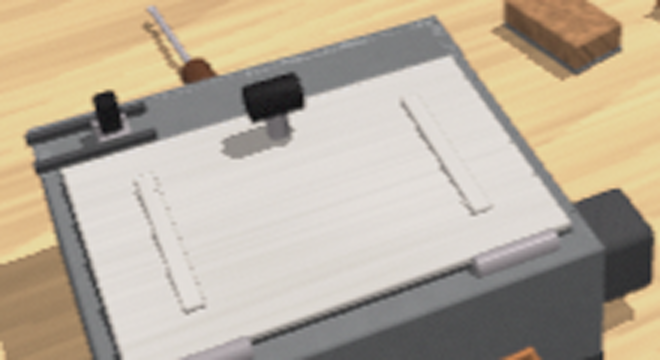

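```bash
python3 - <<'E'
from h import *
import pickle
t,s=pickle.load(open("im0.pkl","rb"))
T=lambda u0,v0,k,p:(u0+(p[0]+.5)/k-.5,v0+(p[1]+.5)/k-.5)
ta=lambda *p:T(120,220,5,p); tb=lambda *p:T(340,140,5,p); sa=lambda *p:T(330,170,6,p); sb=lambda *p:T(120,240,3,p)
np.set_printoptions(precision=1,suppress=True)
print("cams",-t["R"].T@t["t"],-s["R"].T@s["t"])
print("roller top",onz(t,*ta(139,181),120),onz(s,*sa(646,86),120),tri(t,ta(139,181),s,sa(646,86)))
print("cradle +x+y",tri(t,ta(488,216),s,sa(366,387)))
print("cradle -x-y?",[onz(t,*ta(*p),10) for p in [(488,216),(518,368),(750,317),(722,166)]])
print("scene",[onz(s,*sa(*p),10) for p in [(366,387),(180,500),(55,418)]])
print("+x-y",tri(t,ta(722,166),s,sa(180,495)),"-x-y",tri(t,ta(750,317),s,sa(55,415)))
print("knob",tri(t,tb(453,384),s,sb(273,97)),onz(t,*tb(453,384),136))
print("button",tri(t,tb(652,521),s,sb(107,112)),onz(t,*tb(655,516),130),onz(s,*sb(105,96),130))
print("hook edge cover front corners z105",onz(t,*tb(153,447),105),onz(t,*tb(722,465),105))
print("cover rear corners",onz(t,*tb(160,67),105),onz(t,*tb(714,83),105))
print("sander top front corners z100",onz(t,*tb(124,572),100), onz(t,*tb(746,590),100))
print("sander top rear corners z100",onz(t,*tb(140,32),100), onz(t,*tb(733,48),100))
for n,p in dict(tin=(266,190),dowel=(200,207),block=(307,282)).items(): print(n,onz(t,*p,50))
E
```

```text
cams [ 342.6   12.1 1196.3] [1276.4 -431.8  693. ]
roller top [508.3 385.2 120. ] [506.9 384.1 120. ] (array([507.7, 384.3, 120.5]), np.float64(1.5970944822682305))
cradle +x+y (array([503.7, 252.9,  10.8]), np.float64(1.8481240537176309))
cradle -x-y? [array([504.3, 253.9,  10. ]), array([430.8, 238.4,  10. ]), array([452.7, 127.5,  10. ]), array([526.2, 140.7,  10. ])]
scene [array([502.6, 252.7,  10. ]), array([529.4, 138.4,  10. ]), array([456. , 126.7,  10. ])]
+x-y (array([526.3, 140.7,   9.7]), np.float64(0.07891243109204908)) -x-y (array([453.1, 128. ,   9.2]), np.float64(1.080110176041906))
knob (array([ 579. , -238.2,  136.6]), np.float64(0.8534363688819878)) [ 579.3 -237.9  136. ]
button (array([ 519.1, -326.4,  118.8]), np.float64(1.3255914317217796)) [ 519.6 -323.7  130. ] [ 517.1 -325.8  130. ]
hook edge cover front corners z105 [ 560.3 -108.6  105. ] [ 546.3 -363.5  105. ]
cover rear corners [ 739.6 -119.3  105. ] [ 725.9 -374.8  105. ]
sander top front corners z100 [504.5 -93.8 100. ] [ 490.2 -371.1  100. ]
sander top rear corners z100 [ 758.7 -111.3  100. ] [ 744.5 -386.8  100. ]
tin [672.3 131.2  50. ]
dowel [633.9 288.8  50. ]
block [449.4  36.9  50. ]
```

{"method": "arm_command", "body": {"steps": "0 7 0 0 0 -0.02 0.088;0 7 0 0 0 -0.02 0.088;0 7 0 0 0 -0.02 0.088;0 7 0 0 0 0 0.088"}}

```text
time: 0.58
position: [192.3, 597.9, 303.2]
tool_rot: [-0.24, 0.144, 0.959, 0.041]
force: [0.3, 0.8, -0.6]
width: 0.995
```

```bash
python3 -c "
from h import *
s=state();print(s['q'],s['position'],s['tool_rot'])"
```

```text
[-0.83239183  0.72269123 -0.49297206  1.45756206 -0.20115754  1.04964706
  0.15818754] [192.30902141 597.94047245 303.23243143] [-0.24036372  0.14352919  0.95911563  0.04149535]
```

{"method": "arm_command", "body": {"steps": "0 -7 0 0 0 -0.01 0.088;0 -7 0 0 0 -0.01 0.088;0 -7 0 0 0 -0.01 0.088;0 -7 0 0 0 -0.01 0.088;0 -7 0 0 0 -0.01 0.088;0 -7 0 0 0 -0.01 0.088;0 -7 0 0 0 -0.01 0.088;0 -7 0 0 0 0 0.088"}}

```text
time: 1.25
position: [197.3, 594.7, 368.7]
tool_rot: [0.242, 0.144, 0.959, -0.033]
force: [-0.7, -0.3, -0.5]
width: 0.994
```

```bash
python3 -c "
from h import *
s=state();print(repr(s['q']),s['position'],s['tool_rot'])"
```

```text
array([-1.54717022,  0.61985214, -0.03492784,  1.39845819,  0.50920964,
        1.31207403, -0.48470924]) [197.2829741  594.73665257 368.7235162 ] [ 0.24165323  0.14406555  0.95905464 -0.03260423]
```

```bash
cat > kin.py <<'E'
import numpy as np
from scipy.spatial.transform import Rotation as Ro
def fk(q,p,s):
    o1,o7,d1,L1,L2,L3,a1,a2,bx,by=p
    R=Ro.from_euler('z',s[0]*q[0]+o1); x=np.array([bx,by,d1],float)
    R=R*Ro.from_euler('y',q[1])*Ro.from_euler('z',s[1]*q[2]); x=x+R.apply([a1,0,L1])
    R=R*Ro.from_euler('y',q[3])*Ro.from_euler('z',s[2]*q[4]); x=x+R.apply([a2,0,L2])
    R=R*Ro.from_euler('y',q[5])*Ro.from_euler('z',s[3]*q[6]+o7); x=x+R.apply([0,0,L3])
    return x,R
E
python3 - <<'E'
from kin import *
import itertools
from scipy.optimize import least_squares
D=[([-1.23918305,0.68997464,-0.19449143,1.56635703,0.15731452,0.90247824,-0.21508947],[183.27,596.86,237.9],[-5.7e-5,.148313,.98894,-9.1e-4]),
([-0.83239183,0.72269123,-0.49297206,1.45756206,-0.20115754,1.04964706,0.15818754],[192.309,597.94,303.232],[-0.24036372,0.14352919,0.95911563,0.04149535]),
([-1.54717022,0.61985214,-0.03492784,1.39845819,0.50920964,1.31207403,-0.48470924],[197.283,594.737,368.72],[0.24165323,0.14406555,0.95905464,-0.03260423])]
res=[]
for s in itertools.product([1,-1],repeat=4):
  for o1 in (0,1.5,3,-1.5):
   for o7 in (0,1.57,3.14,-1.57):
    def f(p):
        r=[]
        for q,x,w in D:
            X,R=fk(q,p,s); r+=list((X-x)/5); r+=list((Ro.from_quat(w,scalar_first=True).inv()*R).as_rotvec()*60)
        return np.r_[r,p[6]/500,p[7]/500,p[8]/100,p[9]/100]
    o=least_squares(f,[o1,o7,340,400,400,250,0,0,0,0]); res.append((o.cost,s,o.x))
res.sort(key=lambda r:r[0])
np.set_printoptions(precision=2,suppress=True)
for r in res[:6]: print(r)
E
```

```text
(np.float64(1.5492200608682452), (-1, -1, -1, -1), array([  6.28,   1.57, 167.84, 823.95, 301.67, 327.06, -45.46,  98.94,
        -4.56, -39.74]))
(np.float64(1.5492200608693192), (-1, -1, -1, -1), array([ -0.  ,   1.57, 167.84, 823.95, 301.67, 327.06, -45.46,  98.94,
        -4.56, -39.74]))
(np.float64(1.5492200608707447), (-1, -1, -1, -1), array([ -0.  ,   1.57, 167.84, 823.95, 301.67, 327.06, -45.46,  98.94,
        -4.56, -39.74]))
(np.float64(1.549220060871344), (-1, -1, -1, -1), array([ -0.  ,   1.57, 167.84, 823.95, 301.67, 327.06, -45.46,  98.94,
        -4.56, -39.74]))
(np.float64(1.5492200608717899), (-1, -1, -1, -1), array([ -0.  ,   1.57, 167.84, 823.95, 301.67, 327.06, -45.46,  98.94,
        -4.56, -39.74]))
(np.float64(1.5492200608727733), (-1, -1, -1, -1), array([ -0.  ,   1.57, 167.84, 823.95, 301.67, 327.06, -45.46,  98.94,
        -4.56, -39.74]))
```

```bash
cat > fit.py <<'E'
from kin import *
from scipy.optimize import least_squares
s=(-1,-1,-1,-1)
D=[([-1.23918305,0.68997464,-0.19449143,1.56635703,0.15731452,0.90247824,-0.21508947],[183.27,596.86,237.9],[-5.7e-5,.148313,.98894,-9.1e-4]),
([-0.83239183,0.72269123,-0.49297206,1.45756206,-0.20115754,1.04964706,0.15818754],[192.309,597.94,303.232],[-0.24036372,0.14352919,0.95911563,0.04149535]),
([-1.54717022,0.61985214,-0.03492784,1.39845819,0.50920964,1.31207403,-0.48470924],[197.283,594.737,368.72],[0.24165323,0.14406555,0.95905464,-0.03260423])]
def f2(q,p):
    d1,L1,L2,L3,y1,x1,y2,x2,y3,x3=p
    R=Ro.from_euler('z',-q[0]); x=np.array([0,0,d1],float)
    R=R*Ro.from_euler('y',q[1])*Ro.from_euler('z',-q[2]); x=x+R.apply([x1,y1,L1])
    R=R*Ro.from_euler('y',q[3])*Ro.from_euler('z',-q[4]); x=x+R.apply([x2,y2,L2])
    R=R*Ro.from_euler('y',q[5]); x=x+R.apply([x3,y3,L3]); 
    return x,R*Ro.from_euler('z',-q[6]+np.pi/2)
p0=np.array([365.,400,400,250,0,0,0,0,0,0])
def fit(D):
    def f(p):
        return np.r_[np.concatenate([(f2(q,p)[0]-x) for q,x,w in D]),(p-p0)/np.r_[60*np.ones(4),40*np.ones(6)]]
    return least_squares(f,p0)
if __name__=="__main__":
    np.set_printoptions(precision=2,suppress=True)
    o=fit(D);print(o.x)
    for q,x,w in D:
        X,R=f2(q,o.x);print(X-x,(Ro.from_quat(w,scalar_first=True).inv()*R).as_rotvec()*57.3)
E
python3 fit.py
```

```text
[405.17 491.71 364.69 320.15 -58.13   0.5    0.46 -11.63   0.45 -17.09]
[-0.08 -2.33  1.48] [0. 0. 0.]
[ 0.81  3.52 -2.17] [-0.  0.  0.]
[-0.41 -1.29  0.68] [ 0.  0. -0.]
```

```bash
cat > ik.py <<'E'
from fit import *
P=fit(D).x
lo=np.array([-3.01,-.46,-1.47,.13,-1,.04,-2.66])+.03; hi=np.array([3.01,2.08,1.51,2.56,4.14,2.09,2.66])-.03
def ik(pos,R,seeds=12,q0=None,rng=np.random.default_rng(0)):
    best=[]
    for k in range(seeds):
        x0=q0 if (k==0 and q0 is not None) else rng.uniform(lo,hi)
        def f(q):
            X,r=f2(q,P); return np.r_[(X-pos)/100,(R.inv()*r).as_rotvec()*2]
        o=least_squares(f,np.clip(x0,lo,hi),bounds=(lo,hi))
        best.append((np.linalg.norm(o.fun),o.x))
    best.sort(key=lambda b:b[0]); return best
def frame(z,y):
    z=np.array(z,float);z/=np.linalg.norm(z);y=np.array(y,float);y-=z*(y@z);y/=np.linalg.norm(y)
    return Ro.from_matrix(np.stack([np.cross(y,z),y,z],1))
def pre(d,phi):
    d=np.radians(d);phi=np.radians(phi);D_=np.array([np.cos(d),np.sin(d),0])
    z=D_*np.cos(phi)-np.array([0,0,1])*np.sin(phi); y=np.array([-np.sin(d),np.cos(d),0]); return z,y
def fin(d,phi):
    d=np.radians(d);phi=np.radians(phi);D_=np.array([np.cos(d),np.sin(d),0])
    z=-D_*np.sin(phi)-np.array([0,0,1])*np.cos(phi); y=np.array([-np.sin(d),np.cos(d),0]); return z,y
E
python3 - <<'E'
from ik import *
np.set_printoptions(precision=2,suppress=True)
g=np.array([508,385,70.])
for sg in (1,-1):
 for d in range(-90,150,20):
  z,y=pre(d,22)
  b=ik(g+z*15,frame(z,sg*y),8)
  print('pre',d,sg,round(b[0][0],3),b[0][1])
 for d in (101,-79):
  z,y=fin(d,22)
  b=ik(np.array([478,190,60])+z*15,frame(z,sg*y),8)
  print('fin',d,sg,round(b[0][0],3),b[0][1])
E
```

```text
pre -90 1 0.011 [-1.06  1.85  1.17  0.28 -0.42  2.06 -0.73]
pre -70 1 0.0 [-1.29  1.6   0.63  0.87  0.21  1.55 -0.75]
pre -50 1 0.0 [-1.44  1.5   0.6   1.27  0.43  1.12 -0.8 ]
pre -30 1 0.0 [-1.73  1.7   0.99  1.61  0.04  0.52 -0.48]
pre -10 1 0.0 [-1.77  1.68  0.96  1.83  1.33  0.17 -1.62]
pre 10 1 0.0 [-0.22  1.65 -1.12  2.05  2.83  1.93 -0.59]
pre 30 1 0.0 [-0.43  1.32 -0.53  2.15  2.91  1.54 -1.1 ]
pre 50 1 0.0 [ 0.15  1.5  -0.93  2.1   3.32  1.02 -0.47]
pre 70 1 0.0 [ 0.5   1.76 -1.23  1.92  2.9   0.29  0.46]
pre 90 1 0.0 [ 0.51  1.75 -1.26  1.79  0.84  0.25  2.63]
pre 110 1 0.0 [-0.01  1.31 -0.5   1.5  -0.97  0.88 -2.16]
pre 130 1 0.0 [-0.17  1.38 -0.33  1.16 -0.77  1.3  -2.28]
fin 101 1 0.0 [-0.36  0.98 -0.44  1.83  0.99  0.89  1.84]
fin -79 1 0.0 [ 0.22  1.02 -0.67  1.97  0.57  0.32 -0.53]
pre -90 -1 0.011 [-1.06  1.85  1.17  0.28 -0.42  2.06  2.41]
pre -70 -1 0.0 [-0.95  1.49 -0.33  0.84  1.07  1.9   2.08]
pre -50 -1 0.0 [-1.13  1.36 -0.02  1.24  1.02  1.47  2.05]
pre -30 -1 0.0 [-1.66  1.58  0.84  1.61  0.42  0.58  2.37]
pre -10 -1 0.0 [-0.98  1.24 -0.26  1.83  1.87  1.39  1.73]
pre 10 -1 0.0 [-0.61  1.31 -0.58  2.04  2.44  1.66  1.92]
pre 30 -1 0.0 [-0.71  1.26 -0.21  2.14  2.83  1.49  1.7 ]
pre 50 -1 0.0 [ 0.13  1.48 -0.9   2.11  3.33  1.03  2.63]
pre 70 -1 0.0 [ 0.52  1.8  -1.27  1.92  2.77  0.3  -2.51]
pre 90 -1 0.0 [ 0.47  1.68 -1.19  1.81  0.53  0.17 -0.26]
pre 110 -1 0.0 [ 0.21  1.44 -0.87  1.52 -0.44  0.69  0.62]
pre 130 -1 0.0 [-0.18  1.38 -0.32  1.16 -0.77  1.3   0.86]
fin 101 -1 0.0 [-0.59  0.95 -0.1   1.84  0.72  0.67 -1.11]
fin -79 -1 0.0 [-0.14  0.92 -0.24  1.98 -0.74  0.29 -2.52]
```

```bash
cat > go.py <<'E'
from ik import *
from station import state
np.set_printoptions(precision=4,suppress=True)
def go(pos,R):
    """relative move: translation in current tool frame (m), then rotation vector (deg); and translation if after rotation"""
    s=state(); R0=Ro.from_quat(s['tool_rot'],scalar_first=True); dp=np.array(pos)-s['position']
    print('q',s['q'],'pos',s['position'],'F',s['force'],'w',s['width']*88,'t',s['time'])
    print('shift before turn',R0.inv().apply(dp)/1000,'| turn',(R0.inv()*R).as_rotvec()*57.2958,'| shift after turn',R.inv().apply(dp)/1000)
E
python3 - <<'E'
from go import *
z,y=pre(115,22); R=frame(z,-y); g=np.array([508,385,70.])
print(z,y)
go(g+z*15+[0,0,150],R)
from h import *
d=get_image("top")
print([onz(d,*p,60) for p in [(105,275),(113,262),(97,207)]])
E
```

```text
[-0.3918  0.8403 -0.3746] [-0.9063 -0.4226  0.    ]
q [-1.5472  0.6199 -0.0349  1.3985  0.5092  1.3121 -0.4847] pos [197.283  594.7367 368.7235] F [-0.7029 -0.2879 -0.5303] w 87.45390474276142 t 1.25
shift before turn [-0.235  -0.1006  0.3005] | turn [-17.899   89.7947  50.7366] | shift after turn [-0.2583  0.193  -0.2273]
[array([474.9553, 502.0113,  60.    ]), array([504.7826, 485.1675,  60.    ]), array([636.8891, 530.0731,  60.    ])]
```

```bash
python3 - <<'E'
from go import *
z,y=pre(115,22); R=frame(z,-y); g=np.array([508,385,70.])
go(g+z*15+[0,0,250],R)
E
```

```text
q [-1.5562  0.6256 -0.0405  1.4026  0.5108  1.3119 -0.4878] pos [189.7535 595.7298 363.8631] F [-4.3619  0.8177 -2.6796] w 87.75776769488758 t 1.3
shift before turn [-0.2895 -0.1023  0.2121] | turn [-18.6104  89.8652  51.3002] | shift after turn [-0.1626  0.1994 -0.2704]
```

{"method": "arm_command", "body": {"steps": "0 0 0 -0.029 -0.01 0.0212 0.088;0 0 0 -0.029 -0.01 0.0212 0.088;0 0 0 -0.029 -0.01 0.0212 0.088;0 0 0 -0.029 -0.01 0.0212 0.088;0 0 0 -0.029 -0.01 0.0212 0.088;0 0 0 -0.029 -0.01 0.0212 0.088;0 0 0 -0.029 -0.01 0.0212 0.088;0 0 0 -0.029 -0.01 0.0212 0.088;0 0 0 -0.029 -0.01 0.0212 0.088;0 0 0 -0.029 -0.01 0.0212 0.088"}}

```text
time: 2.13
position: [510.5, 390.9, 314.0]
tool_rot: [0.238, 0.145, 0.96, -0.036]
force: [0.6, 0.1, 0.0]
width: 1.0
```

{"method": "arm_command", "body": {"steps": "-1.2 6 3.4 0 0 0 0.088;-1.2 6 3.4 0 0 0 0.088;-1.2 6 3.4 0 0 0 0.088;-1.2 6 3.4 0 0 0 0.088;-1.2 6 3.4 0 0 0 0.088;-1.2 6 3.4 0 0 0 0.088;-1.2 6 3.4 0 0 0 0.088;-1.2 6 3.4 0 0 0 0.088;-1.2 6 3.4 0 0 0 0.088;-1.2 6 3.4 0 0 0 0.088"}}

```text
time: 2.97
position: [511.0, 391.9, 315.6]
tool_rot: [-0.253, 0.381, 0.865, 0.206]
force: [0.1, -0.6, -0.8]
width: 0.995
```

```bash
python3 - <<'E'
from go import *
z,y=pre(115,22); R=frame(z,-y); g=np.array([508,385,70.])
go(g+z*15+[0,0,250],R)
E
```

```text
q [-0.1306  0.7395 -0.5339  1.4994 -0.3826  0.9673  0.4235] pos [510.9704 391.8817 315.5613] F [ 0.0568 -0.6354 -0.8328] w 87.54627926057198 t 2.9667
shift before turn [ 0.0076 -0.0034  0.0066] | turn [-5.7034 29.5629 16.2413] | shift after turn [ 0.0022 -0.0056  0.0087]
```

Joints are behaving; finish the turn.

{"method": "arm_command", "body": {"steps": "-1.1 5.9 3.2 0 0 0 0.088;-1.1 5.9 3.2 0 0 0 0.088;-1.1 5.9 3.2 0 0 0 0.088;-1.1 5.9 3.2 0 0 0 0.088;-1.1 5.9 3.2 0 0 0 0.088;0 0 0 0 0 0 0.088"}}

```text
time: 3.47
position: [511.5, 387.6, 308.3]
tool_rot: [-0.472, 0.448, 0.699, 0.295]
force: [0.5, -1.3, -2.2]
width: 0.998
```

```bash
python3 - <<'E'
from go import *
z,y=pre(115,22); R=frame(z,-y); g=np.array([508,385,70.])
go(g+z*15+[0,0,100],R)
from h import *
d=get_image("scene"); cv2.imwrite("pics/s1.png",d["frame"][:,:,::-1])
E
```

```text
q [ 0.1226  0.9822 -0.7354  1.5675 -0.7238  0.9842  0.5423] pos [511.5316 387.6038 308.3391] F [ 0.5392 -1.3019 -2.2459] w 87.85097078304653 t 3.4667
shift before turn [-0.1282 -0.0029  0.0668] | turn [-0.2537  0.3571 -0.4944] | shift after turn [-0.1286 -0.0043  0.066 ]
```

View pics/s1.png

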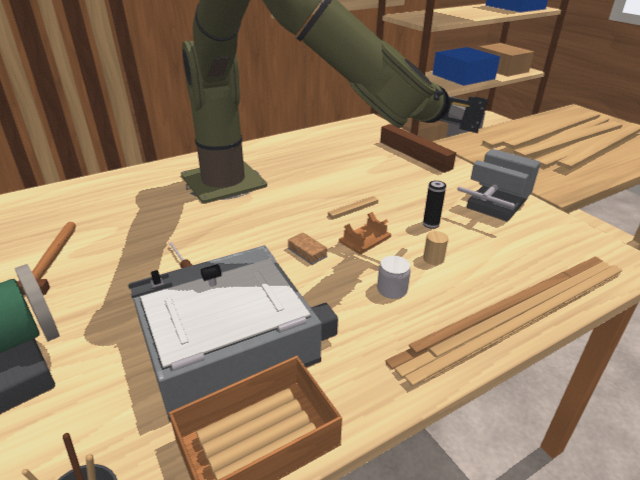

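{"method": "arm_command", "body": {"steps": "0 0 0 -0.032 -0.001 0.0165 0.088;0 0 0 -0.032 -0.001 0.0165 0.088;0 0 0 -0.032 -0.001 0.0165 0.088;0 0 0 -0.032 -0.001 0.0165 0.088;0 0 0 0 0 0 0.088;0 0 0 0 0 0 0.088"}}

```text
time: 4.02
position: [499.8, 402.9, 171.7]
tool_rot: [-0.471, 0.442, 0.704, 0.296]
force: [-0.0, 0.0, 0.1]
width: 0.998
```

```bash
python3 - <<'E'
from go import *
z,y=pre(115,22); R=frame(z,-y); g=np.array([508,385,70.])
go(g+z*15,R)
from h import *
d=get_image("wrist"); cv2.imwrite("pics/w1.png",d["frame"][:,:,::-1])
d=get_image("scene"); crop(d,330,60,530,260,4,"pics/s2.png"); print(proj(d,g+[0,0,50]))
E
```

```text
q [ 0.0937  1.1904 -0.7266  1.6014 -0.6986  0.8285  0.7164] pos [499.8326 402.9426 171.6772] F [-0.0426  0.0179  0.06  ] w 87.78096727789614 t 4.0167
shift before turn [-0.1014 -0.0003  0.0356] | turn [-0.6524  0.4394  0.2923] | shift after turn [-0.1017 -0.0002  0.0348]
[437.8203 184.0047]
```

View pics/w1.png

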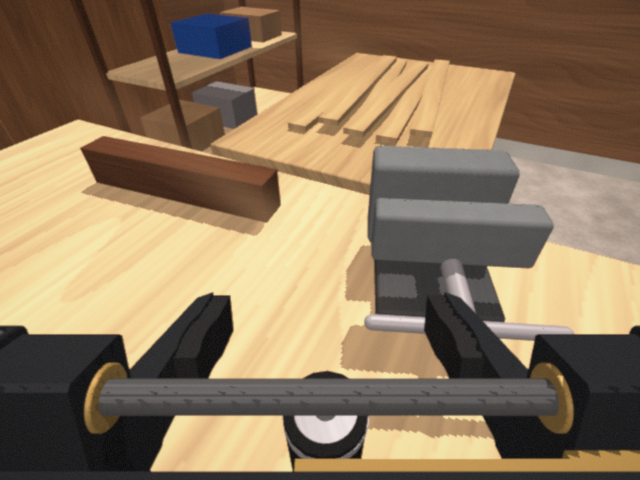

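View pics/s2.png

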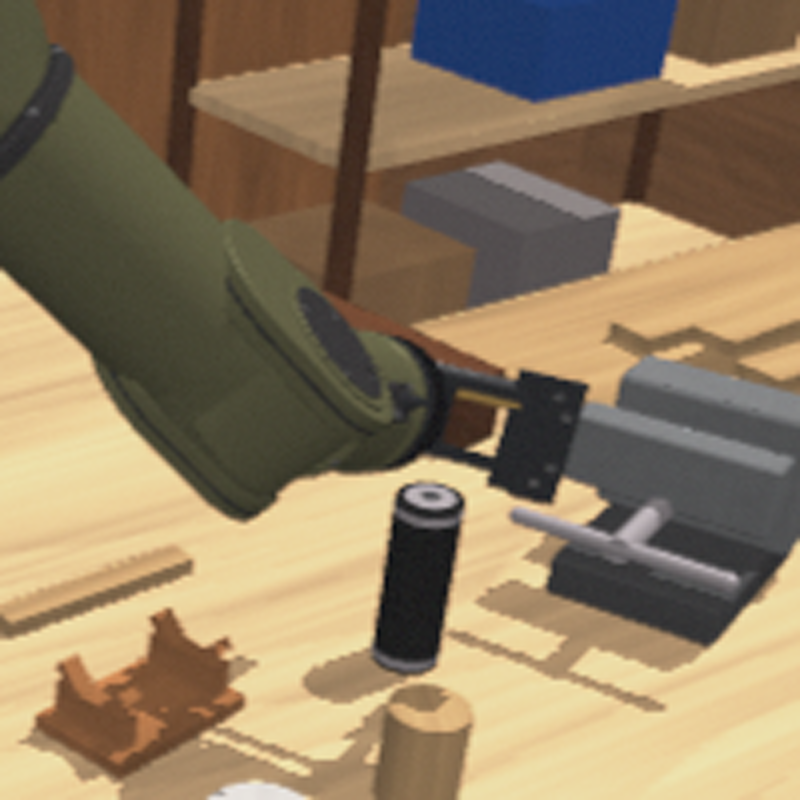

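```bash
python3 - <<'E'
from go import *
from h import *
d=get_image("scene")
for z in (150,180,210,240,292): print(z,proj(d,[625,134,z]))
print(proj(d,[672,131,70]),proj(d,[500,403,172]))
E
```

```text
150 [388.0293 222.7646]
180 [389.3455 210.4357]
210 [390.7072 197.6819]
240 [392.1165 184.4809]
292 [394.6801 160.4682]
[397.2489 265.5841] [444.1537 162.3544]
```

{"method": "arm_command", "body": {"steps": "-0.2 0.1 0.1 -0.02 0 0.007 0.088;-0.2 0.1 0.1 -0.02 0 0.007 0.088;-0.2 0.1 0.1 -0.02 0 0.007 0.088;-0.1 0.1 0 -0.02 0 0.007 0.088;0 0 0 -0.02 0 0.007 0.088;0 0 0 0 0 0 0.088;0 0 0 0 0 0 0.088"}}

```text
time: 4.75
position: [503.3, 397.6, 66.9]
tool_rot: [-0.471, 0.446, 0.699, 0.302]
force: [-0.3, 0.5, 0.5]
width: 0.998
```

```bash
python3 - <<'E'
from go import *
z,y=pre(115,22); R=frame(z,-y); g=np.array([508,385,70.])
go(g+z*15,R)
from h import *
d=get_image("wrist"); cv2.imwrite("pics/w2.png",d["frame"][:,:,::-1])
d=get_image("scene"); crop(d,330,60,530,260,4,"pics/s3.png")
E
```

```text
q [ 0.0975  1.3649 -0.7051  1.5514 -0.6673  0.7752  0.8199] pos [503.2947 397.5762  66.9159] F [-0.3338  0.5452  0.5162] w 87.79521957397691 t 4.75
shift before turn [-0.0022 -0.0011  0.0014] | turn [0.179  0.029  0.0429] | shift after turn [-0.0022 -0.0011  0.0014]
```

View pics/w2.png

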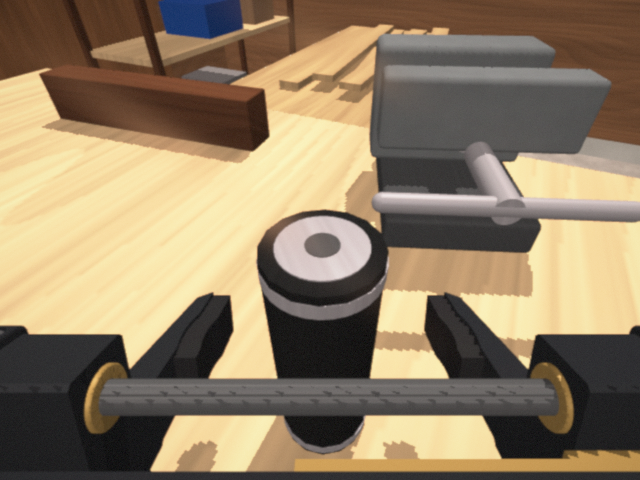

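View pics/s3.png

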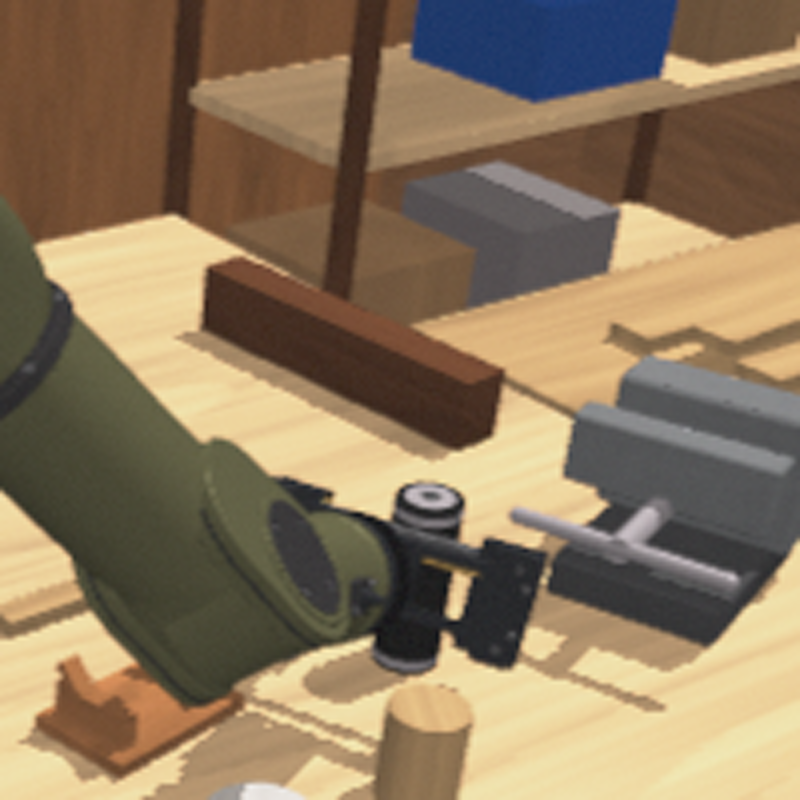

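{"method": "arm_command", "body": {"steps": "0 0 0 -0.002 -0.001 0.001 0.05;0 0 0 0 0 0 0.04;0 0 0 0 0 0 0.04;0 0 0 0 0 0 0.04;0 0 0 0 0 0 0.04;0 0 0 0 0 0 0.04;0 0 0 0 0 0 0.04"}}

```text
time: 5.43
position: [501.3, 397.1, 62.9]
tool_rot: [-0.471, 0.446, 0.699, 0.301]
force: [0.4, 0.3, 1.1]
width: 0.496
```

```bash
python3 - <<'E'
from go import *
z,y=pre(115,22); R=frame(z,-y); g=np.array([508,385,70.])
go(g+z*15,R)
E
```

```text
q [ 0.098   1.3708 -0.7044  1.5536 -0.6664  0.7714  0.824 ] pos [501.2965 397.0574  62.8813] F [0.398  0.2994 1.0724] w 43.627894241208644 t 5.4333
shift before turn [ 0.0014  0.001  -0.0004] | turn [ 0.106   0.0396 -0.0478] | shift after turn [ 0.0014  0.001  -0.0004]
```

{"method": "arm_command", "body": {"steps": "0 0 0 0.014 0 -0.006 0.04;0 0 0 0.028 0 -0.011 0.04;0 0 0 0.028 0 -0.011 0.04;0 0 0 0.028 0 -0.011 0.04;0 0 0 0.028 0 -0.011 0.04;0 0 0 0.028 0 -0.011 0.04;0 0 0 0 0 0 0.04"}}

```text
time: 6.02
position: [501.4, 400.0, 235.9]
tool_rot: [-0.47, 0.444, 0.7, 0.304]
force: [0.6, 0.8, -2.7]
width: 0.483
```

```bash
python3 - <<'E'
from go import *
z,y=fin(101.1,22); R=frame(z,-y); dd=np.array([np.cos(np.radians(101.1)),np.sin(np.radians(101.1)),0])
c=np.array([478.6,189.8,60])+8.4*dd
go(c+z*14.8+[0,0,120],R)
from h import *
d=get_image("scene"); crop(d,330,60,530,260,4,"pics/s4.png")
E
```

```text
q [ 0.1141  1.0932 -0.7497  1.6193 -0.7257  0.8638  0.6626] pos [501.4493 399.9863 235.8626] F [ 0.6203  0.7643 -2.717 ] w 42.4950691091356 t 6.0167
shift before turn [-0.1303 -0.1093 -0.1396] | turn [ -5.5068 -89.6197  14.363 ] | shift after turn [-0.1584 -0.0629  0.1391]
```

View pics/s4.png

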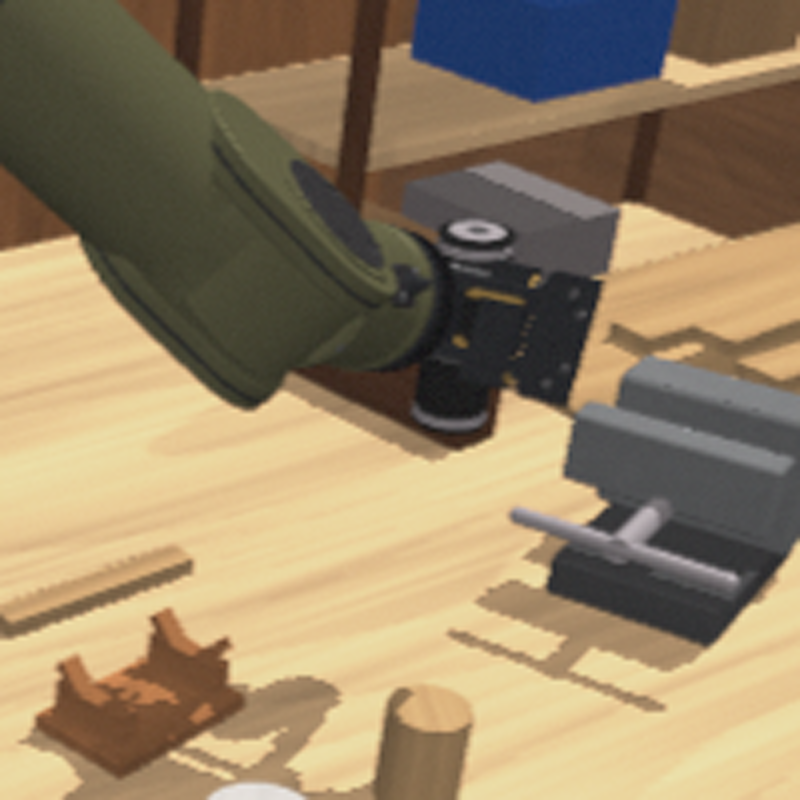

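{"method": "arm_command", "body": {"steps": "-0.4 -6.9 1.1 0 0 0 0.04;-0.4 -6.9 1.1 0 0 0 0.04;-0.4 -6.9 1.1 0 0 0 0.04;-0.4 -6.9 1.1 0 0 0 0.04;-0.4 -6.9 1.1 0 0 0 0.04;-0.4 -6.9 1.1 0 0 0 0.04;-0.4 -6.9 1.1 0 0 0 0.04;-0.4 -6.9 1.1 0 0 0 0.04;-0.4 -6.9 1.1 0 0 0 0.04;-0.4 -6.9 1.1 0 0 0 0.04"}}

```text
time: 6.9
position: [499.9, 397.6, 228.3]
tool_rot: [-0.001, 0.614, 0.788, -0.028]
force: [-0.3, 0.7, -5.9]
width: 0.485
```

{"method": "arm_command", "body": {"steps": "-0.4 -6.9 1.1 0 0 0 0.04;-0.4 -6.9 1.1 0 0 0 0.04;-0.4 -6.8 1.1 0 0 0 0.04;0 0 0 0 0 0 0.04;0 0 0 0 0 0 0.04"}}

```text
time: 7.32
position: [497.8, 400.2, 225.1]
tool_rot: [0.143, 0.62, 0.761, -0.128]
force: [0.7, -1.3, -3.4]
width: 0.489
```

```bash
cat > cr.py <<'E'
from go import *
z,y=fin(101.1,22); R=frame(z,-y); dd=np.array([np.cos(np.radians(101.1)),np.sin(np.radians(101.1)),0])
c=np.array([478.6,189.8,60])+8.4*dd
E
python3 - <<'E'
from cr import *
go(c+z*14.8+[0,0,100],R)
E
```

```text
q [-1.0459  0.8696  0.3282  1.3336  0.0625  1.2041 -0.6251] pos [497.8183 400.2    225.0636] F [ 0.6784 -1.2927 -3.4039] w 43.06688562303367 t 7.3167
shift before turn [-0.1546 -0.0593  0.1492] | turn [-0.7943  0.1723  0.7399] | shift after turn [-0.1558 -0.0594  0.1479]
```

{"method": "arm_command", "body": {"steps": "-0.1 0 0.1 -0.022 -0.0085 0.021 0.04;-0.1 0 0.1 -0.022 -0.0085 0.021 0.04;-0.1 0 0.1 -0.022 -0.0085 0.021 0.04;-0.1 0 0.1 -0.022 -0.0085 0.021 0.04;-0.1 0 0.1 -0.022 -0.0085 0.021 0.04;-0.1 0 0.1 -0.022 -0.0085 0.021 0.04;-0.1 0 0.1 -0.022 -0.0085 0.021 0.04;0 0 0 0 0 0 0.04;0 0 0 0 0 0 0.04;0 0 0 0 0 0 0.04"}}

```text
time: 8.15
position: [480.5, 191.2, 151.3]
tool_rot: [0.149, 0.627, 0.755, -0.12]
force: [1.0, 0.2, -3.2]
width: 0.495
```

```bash
python3 - <<'E'
from cr import *
go(c+z*14.8+[0,0,30],R)
from h import *
d=get_image("scene"); crop(d,330,130,460,260,6,"pics/s5.png"); 
t=get_image("top"); crop(t,160,200,320,320,5,"pics/t5.png")
for e in (-51.6,68.4): 
  pass
mid=c-8.4*dd+[0,0,100]
s=state();pos=s['position'];RR=Ro.from_quat(s['tool_rot'],scalar_first=True).as_matrix()
gp=pos-RR[:,2]*14.8; mid=gp-8.4*dd
for e in (-60,60): print('end',proj(d,mid+e*dd),proj(t,mid+e*dd))
E
```

```text
q [-0.8926  0.7929  0.3629  1.9017  0.1592  0.6462 -0.5617] pos [480.5026 191.2082 151.264 ] F [ 0.9949  0.1741 -3.2055] w 43.54446041801143 t 8.15
shift before turn [ 0.0299 -0.0025  0.0688] | turn [ 0.0952  0.0703 -0.5244] | shift after turn [ 0.0298 -0.0021  0.0688]
end [351.5495 190.1979] [260.5073 257.361 ]
end [386.8285 174.2549] [204.3335 269.5286]
```

View pics/s5.png

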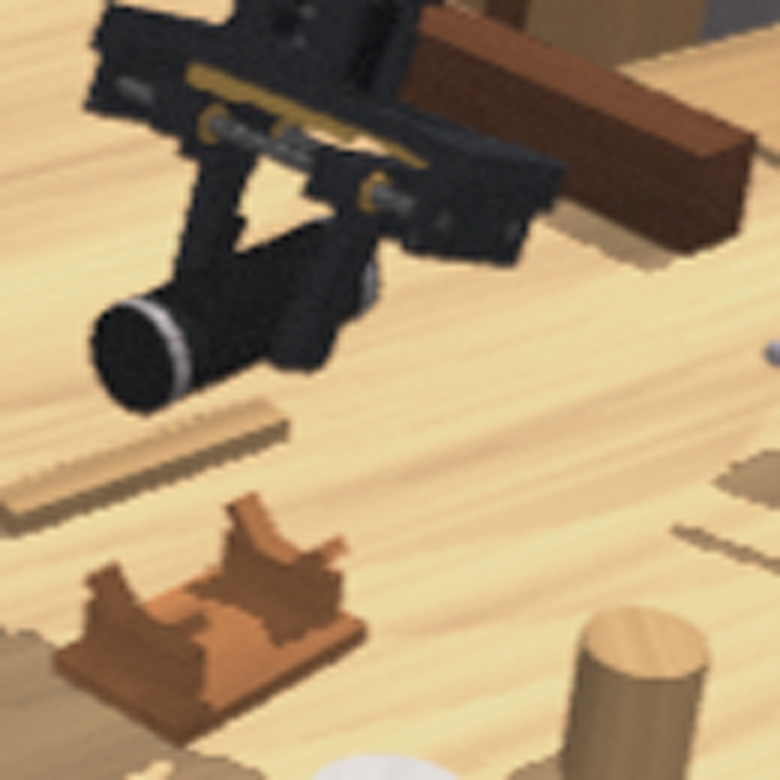

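View pics/t5.png

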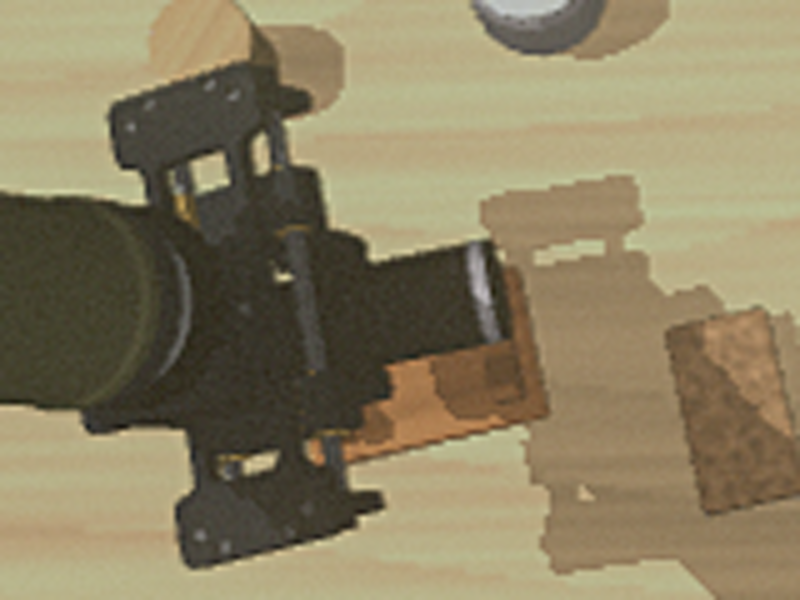

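{"method": "arm_command", "body": {"steps": "0 0 -0.2 0.01 -0.0008 0.023 0.04;0 0 -0.2 0.01 -0.0008 0.023 0.04;0 0 -0.1 0.01 -0.0008 0.0228 0.04;0 0 0 0 0 0 0.04;0 0 0 0 0 0 0.04;0 0 0 0 0 0 0.04"}}

```text
time: 8.75
position: [478.4, 194.1, 76.9]
tool_rot: [0.149, 0.622, 0.759, -0.121]
force: [0.6, 0.1, -3.9]
width: 0.493
```

```bash
python3 - <<'E'
from cr import *
go(c+z*14.8,R)
from h import *
d=get_image("scene"); crop(d,330,170,430,270,8,"pics/s6.png"); 
t=get_image("top"); crop(t,160,200,320,320,5,"pics/t6.png")
s=state();pos=s['position'];RR=Ro.from_quat(s['tool_rot'],scalar_first=True).as_matrix()
gp=pos-RR[:,2]*14.8; mid=gp-8.4*dd
for e in (-60,60): print('end',proj(d,mid+e*dd),proj(t,mid+e*dd))
E
```

```text
q [-0.8898  0.9233  0.3474  1.9309  0.1524  0.4947 -0.5947] pos [478.3655 194.1099  76.9088] F [ 0.5666  0.103  -3.9167] w 43.39640874435965 t 8.75
shift before turn [ 0.0102 -0.0007  0.0289] | turn [0.2108 0.166  0.1299] | shift after turn [ 0.0102 -0.0006  0.0289]
end [349.9473 217.3897] [263.8057 262.941 ]
end [384.044  200.5178] [211.3042 274.3379]
```

View pics/s6.png

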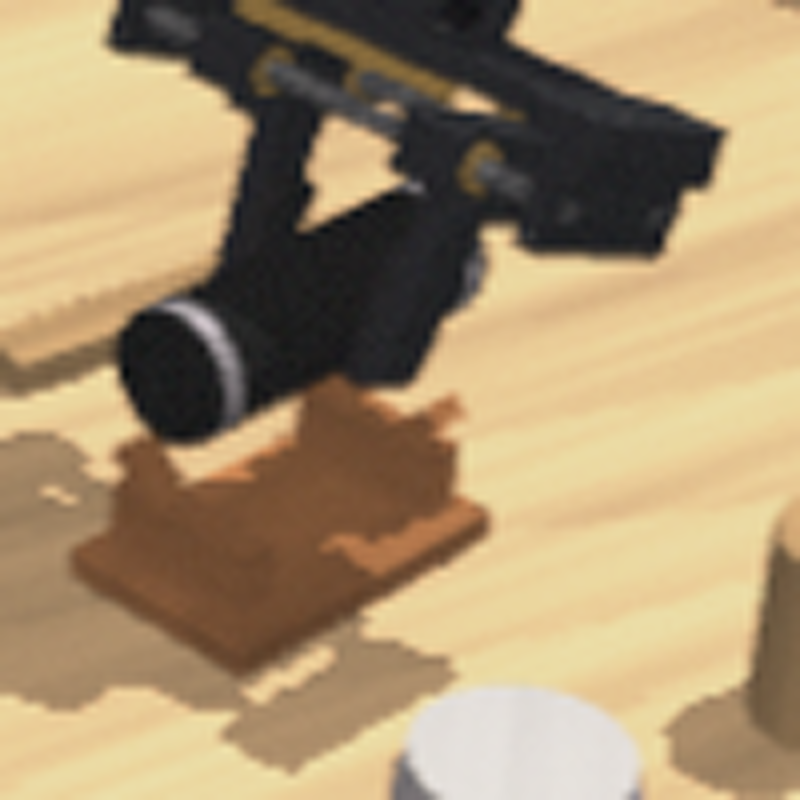

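View pics/t6.png

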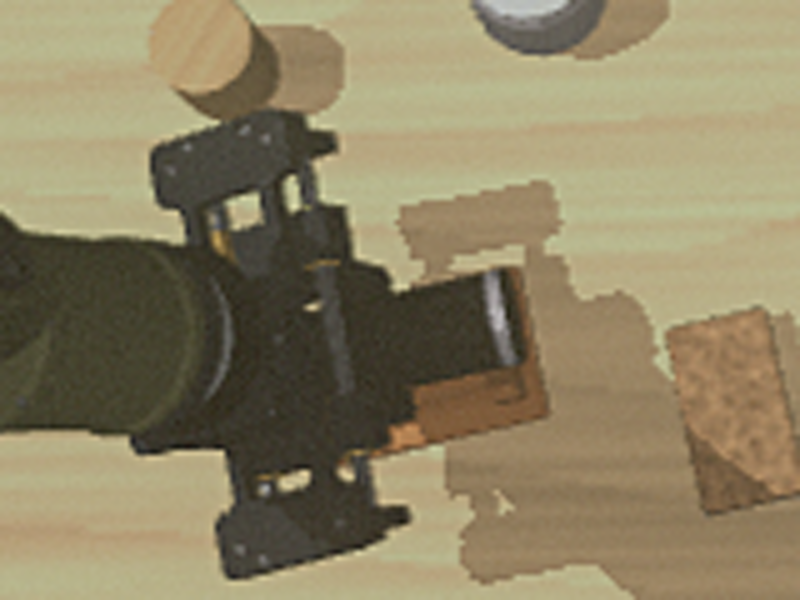

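{"method": "arm_command", "body": {"steps": "0.1 0.1 0 0.003 0 0.0097 0.04;0.1 0.1 0 0.003 0 0.0097 0.04;0 0 0 0.0025 -0.0005 0.007 0.04;0 0 0 0 0 0 0.04;0 0 0 0 0 0 0.04;0 0 0 0 0 0 0.04"}}

```text
time: 9.35
position: [477.1, 191.2, 48.0]
tool_rot: [0.147, 0.623, 0.759, -0.122]
force: [-0.7, -0.2, -3.5]
width: 0.492
```

```bash
python3 - <<'E'
from cr import *
go(c+z*14.8-dd,R)
from h import *
d=get_image("scene"); crop(d,330,170,430,270,8,"pics/s7.png"); 
E
```

```text
q [-0.8789  0.9743  0.3378  1.9369  0.1477  0.442  -0.6023] pos [477.1401 191.2137  48.0027] F [-0.6733 -0.1833 -3.5006] w 43.29087650251001 t 9.35
shift before turn [0.0008 0.0012 0.0015] | turn [-0.132   0.0278  0.1498] | shift after turn [0.0008 0.0012 0.0015]
```

View pics/s7.png

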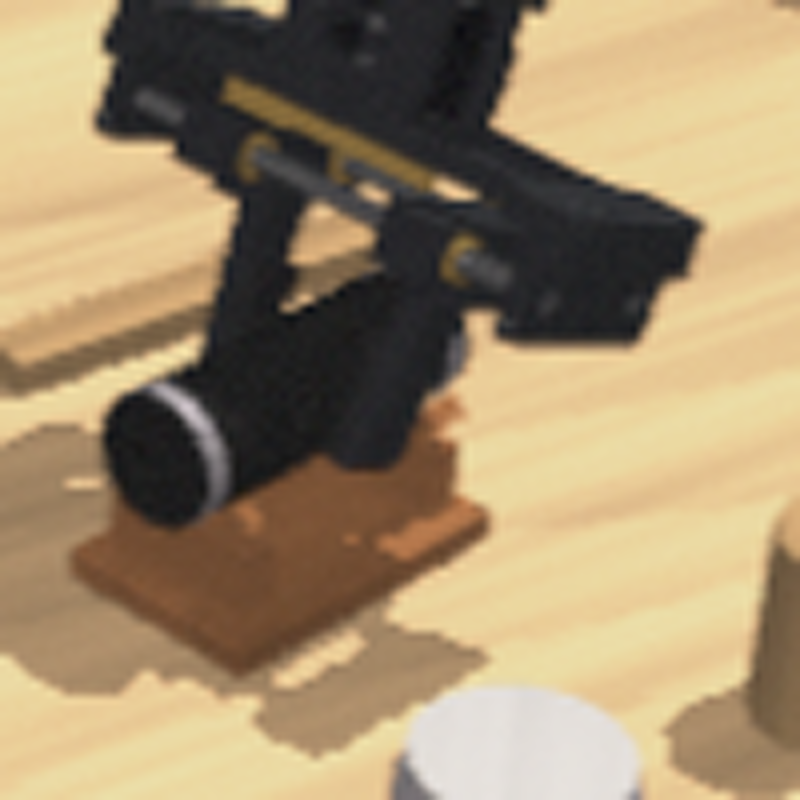

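{"method": "arm_command", "body": {"steps": "0 0 0 0.0006 0.001 0.0012 0.04;0 0 0 0.0004 0 0.0010 0.04;0 0 0 0 0 0 0.04;0 0 0 0 0 0 0.04"}}

```text
time: 9.73
position: [478.3, 191.8, 46.0]
tool_rot: [0.147, 0.623, 0.759, -0.122]
force: [-0.8, 0.6, 0.4]
width: 0.489
```

{"method": "arm_command", "body": {"steps": "0 0 0 0 0 0 0.05;0 0 0 0 0 0 0.06;0 0 0 0 0 0 0.07;0 0 0 0 0 0 0.08;0 0 0 0 0 0 0.08;0 0 0 0 0 0 0.08"}}

```text
time: 10.23
position: [478.4, 191.7, 45.8]
tool_rot: [0.147, 0.623, 0.759, -0.122]
force: [0.8, 0.0, -0.4]
width: 0.9
```

{"method": "arm_command", "body": {"steps": "0 0 0 -0.0034 0 -0.0095 0.08;0 0 0 -0.007 0 -0.019 0.08;0 0 0 -0.007 0 -0.019 0.08;0 0 0 -0.01 0 -0.027 0.08;0 0 0 -0.01 0 -0.027 0.08;0 0 0 -0.01 0 -0.027 0.08;0 0 0 -0.01 0 -0.027 0.08;0 0 0 -0.01 0 -0.027 0.08"}}

```text
time: 10.9
position: [477.3, 197.2, 242.4]
tool_rot: [0.147, 0.623, 0.759, -0.122]
force: [1.0, 0.3, -0.2]
width: 0.907
```

```bash
python3 - <<'E'
from cr import *
from h import *
# target above knob: tool down, jaws along sander y
yaw=np.radians(-3.2); sy=np.array([-np.sin(yaw),np.cos(yaw),0])
go([579,-238,300],frame([0,0,-1],sy))
go([579,-238,300],frame([0,0,-1],-sy))
d=get_image("scene"); crop(d,330,170,430,270,8,"pics/s8.png"); 
t=get_image("top"); crop(t,180,220,300,310,6,"pics/t8.png")
E
```

```text
q [-0.914   0.6503  0.3741  1.8229  0.1689  0.8649 -0.5183] pos [477.2572 197.198  242.4058] F [ 0.9734  0.3446 -0.2363] w 79.80358719220642 t 10.9
shift before turn [-0.4358  0.0153  0.1138] | turn [-14.6125  18.592  -74.6105] | shift after turn [-0.1259 -0.4288 -0.0576]
q [-0.914   0.6503  0.3741  1.8229  0.1689  0.8649 -0.5183] pos [477.2572 197.198  242.4058] F [ 0.9734  0.3446 -0.2363] w 79.80358719220642 t 10.9
shift before turn [-0.4358  0.0153  0.1138] | turn [ 19.8999  15.6405 102.9593] | shift after turn [ 0.1259  0.4288 -0.0576]
```

View pics/s8.png

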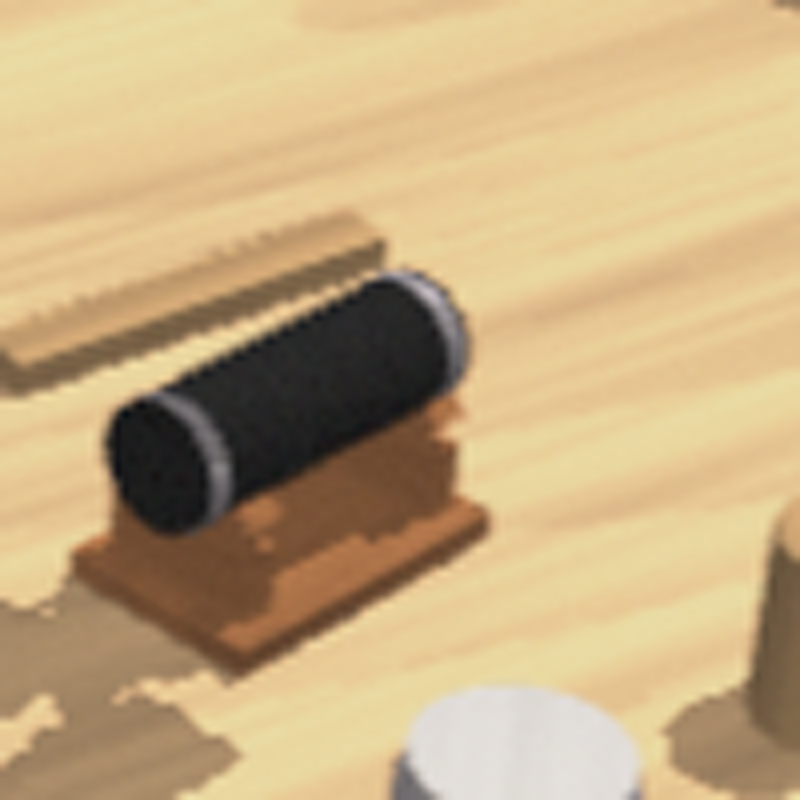

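View pics/t8.png

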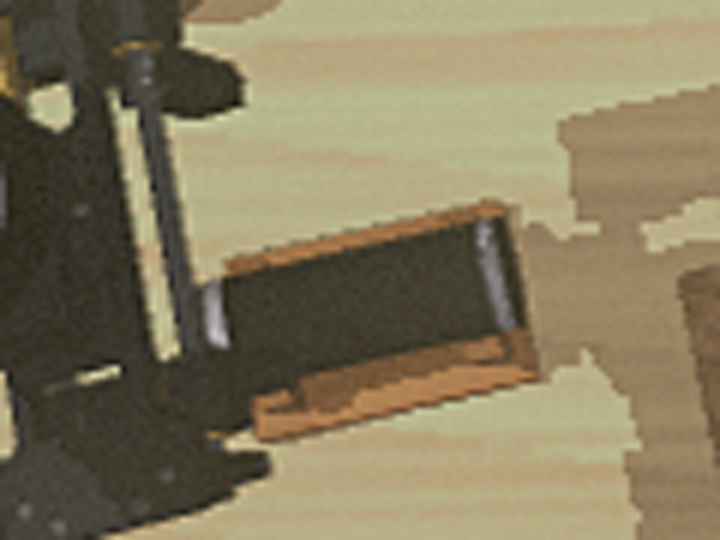

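{"method": "arm_command", "body": {"steps": "0 0 0 -0.0363 0.0013 0.0095 0.08;0 0 0 -0.0363 0.0013 0.0095 0.08;0 0 0 -0.0363 0.0013 0.0095 0.08;0 0 0 -0.0363 0.0013 0.0095 0.08;0 0 0 -0.0363 0.0013 0.0095 0.08;0 0 0 -0.0363 0.0013 0.0095 0.08;0 0 0 -0.0363 0.0013 0.0095 0.08;0 0 0 -0.0363 0.0013 0.0095 0.08;0 0 0 -0.0363 0.0013 0.0095 0.08;0 0 0 -0.0363 0.0013 0.0095 0.08"}}

```text
time: 11.83
position: [562.2, -166.7, 288.0]
tool_rot: [0.146, 0.623, 0.759, -0.122]
force: [1.1, 0.2, 0.1]
width: 0.905
```

{"method": "arm_command", "body": {"steps": "1.3 1 6.8 0 0 0 0.08;1.3 1 6.8 0 0 0 0.08;1.3 1 6.8 0 0 0 0.08;1.3 1 6.8 0 0 0 0.08;1.3 1 6.8 0 0 0 0.08;1.3 1 6.8 0 0 0 0.08;1.3 1 6.8 0 0 0 0.08;1.3 1 6.8 0 0 0 0.08;1.3 1 6.8 0 0 0 0.08;1.3 1 6.8 0 0 0 0.08"}}

```text
time: 12.67
position: [562.3, -164.7, 287.6]
tool_rot: [0.059, 0.96, 0.271, -0.048]
force: [-0.2, 0.4, -0.1]
width: 0.908
```

```bash
cat > sd.py <<'E'
from go import *
yaw=np.radians(-3.2); sy=np.array([-np.sin(yaw),np.cos(yaw),0]); sx=np.array([np.cos(yaw),np.sin(yaw),0])
RD=frame([0,0,-1],-sy); KN=np.array([579.2,-238.,136.])
E
python3 - <<'E'
from sd import *
go(KN+[0,0,100],RD)
E
```

```text
q [-0.1817  0.6514  0.5524  1.6293 -0.2104  0.9683 -0.6209] pos [ 562.3116 -164.675   287.5767] F [-0.201   0.3862 -0.0728] w 79.86140610971253 t 12.6667
shift before turn [-0.0169  0.0665  0.0601] | turn [ 7.      5.4262 34.652 ] | shift after turn [0.021  0.0723 0.0516]
```

{"method": "arm_command", "body": {"steps": "1.4 1.1 6.9 0 0 0 0.08;1.4 1.1 6.9 0 0 0 0.08;1.4 1.1 6.9 0 0 0 0.08;1.4 1.1 6.9 0 0 0 0.08;1.4 1.1 6.9 0 0 0 0.08;0 0 0 0.0105 0.036 0.018 0.07;0 0 0 0.0105 0.036 0.018 0.07;0 0 0 0 0 0 0.07;0 0 0 0 0 0 0.07"}}

```text
time: 13.42
position: [578.6, -240.2, 250.7]
tool_rot: [0.001, 1.0, -0.026, -0.001]
force: [-0.5, -0.0, 0.6]
width: 0.794
```

```bash
python3 - <<'E'
from sd import *
go(KN+[0,0,-14],RD)
from h import *
d=get_image("scene"); crop(d,120,180,320,330,4,"pics/s9.png")
d=get_image("wrist"); cv2.imwrite("pics/w9.png",d["frame"][:,:,::-1]); print(proj(d,KN))
E
```

```text
q [ 0.006   0.7487  0.6012  1.5697 -0.4808  0.9764 -0.8664] pos [ 578.6093 -240.1527  250.6664] F [-0.501  -0.0029  0.6264] w 69.85194112396253 t 13.4167
shift before turn [ 0.0007 -0.0024  0.1287] | turn [0.0775 0.1098 0.2261] | shift after turn [ 0.0005 -0.0022  0.1287]
[326.7476 234.8785]
```

View pics/s9.png

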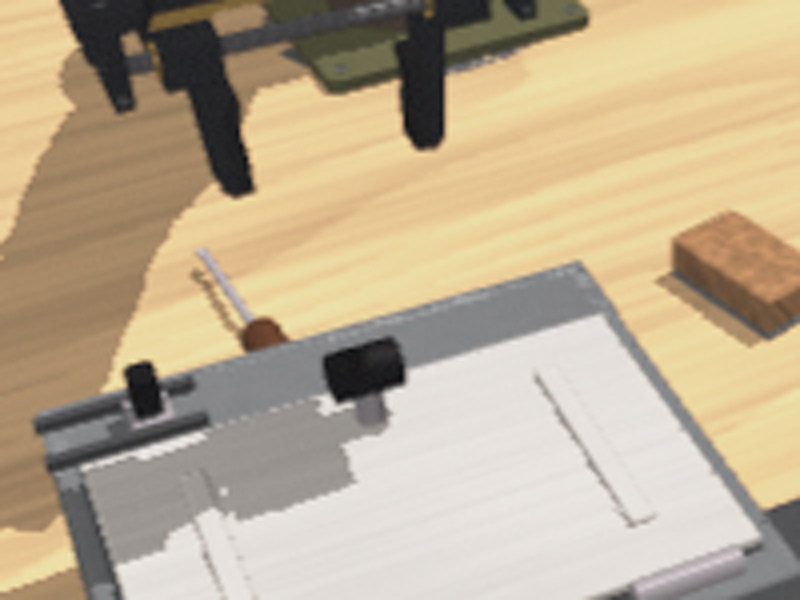

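View pics/w9.png

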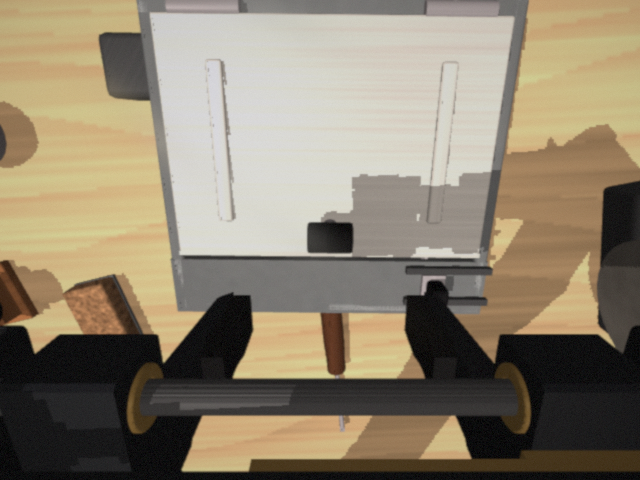

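{"method": "arm_command", "body": {"steps": "0 0 0 0 0 0.03 0.07;0 0 0 0 -0.001 0.03 0.07;0 0 0 0 0 0.03 0.07;0 0 0 0 0 0.02 0.07;0 0 0 0 0 0.01 0.07;0 0 0 0 0 0.0085 0.07;0 0 0 0 0 0 0.07;0 0 0 0 0 0 0.07"}}

```text
time: 14.18
position: [581.3, -236.9, 124.6]
tool_rot: [0.001, 1.0, -0.023, 0.001]
force: [0.3, -0.5, 0.4]
width: 0.796
```

```bash
python3 - <<'E'
from sd import *
go(KN+[0,0,-14],RD)
from h import *
d=get_image("scene"); crop(d,120,180,320,330,4,"pics/s10.png")
d=get_image("wrist"); cv2.imwrite("pics/w10.png",d["frame"][:,:,::-1]); print(proj(d,KN))
E
```

```text
q [ 0.0551  0.8947  0.4896  1.6756 -0.5896  0.7196 -0.7755] pos [ 581.3417 -236.8602  124.6461] F [ 0.3485 -0.5205  0.3905] w 70.03567298702298 t 14.1833
shift before turn [-0.0021  0.0012  0.0026] | turn [ 0.0779 -0.169   0.5319] | shift after turn [-0.0021  0.0013  0.0026]
[328.0227 327.7312]
```

View pics/s10.png

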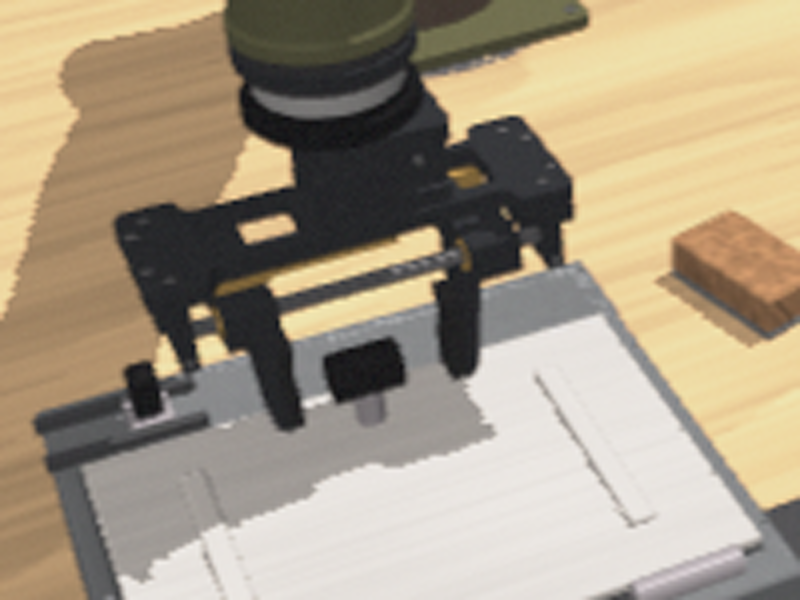

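View pics/w10.png

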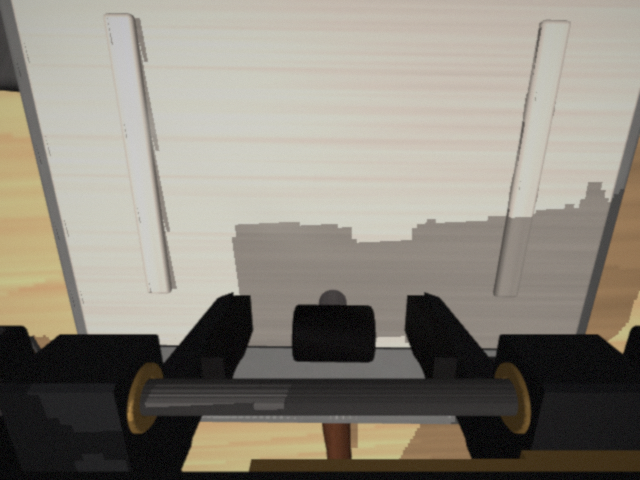

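{"method": "arm_command", "body": {"steps": "0 0 0.4 -0.002 0.002 0.0025 0.07;0 0 0 0 0 0 0.05;0 0 0 0 0 0 0.03;0 0 0 0 0 0 0.03;0 0 0 0 0 0 0.03;0 0 0 0 0 0 0.03;0 0 0 0 0 0 0.03"}}

```text
time: 14.87
position: [578.6, -239.2, 121.2]
tool_rot: [0.001, 1.0, -0.027, 0.001]
force: [0.6, 1.7, -0.5]
width: 0.386
```

```bash
python3 - <<'E'
from sd import *
go(KN+[0,0,-14],RD)
E
```

```text
q [ 0.0605  0.8981  0.4874  1.6815 -0.5939  0.7119 -0.7739] pos [ 578.6021 -239.153   121.194 ] F [ 0.6121  1.7154 -0.4542] w 34.010210991014645 t 14.8667
shift before turn [ 0.0005 -0.0012 -0.0008] | turn [ 0.0799 -0.0992  0.085 ] | shift after turn [ 0.0005 -0.0012 -0.0008]
```

{"method": "arm_command", "body": {"steps": "0 0 0 0 0 -0.002 0.03;0 0 0 0 0 -0.002 0.03;0 0 0 0 0 0 0.03;0 0 0 0 0 0 0.03"}}

```text
time: 15.2
position: [579.4, -239.2, 125.1]
tool_rot: [0.001, 1.0, -0.027, 0.001]
force: [5.0, -3.1, -6.5]
width: 0.385
```

{"method": "arm_command", "body": {"steps": "0 0 0 0 0 -0.0015 0.03;0 0 0 0 0 -0.001 0.03;0 0 0 0 0 0 0.03;0 0 0 0 0 0 0.03"}}

```text
time: 15.53
position: [579.8, -239.2, 126.9]
tool_rot: [0.001, 1.0, -0.027, 0.002]
force: [7.3, -3.2, -12.6]
width: 0.383
```

{"method": "arm_command", "body": {"steps": "0 0 0 0 0 -0.001 0.03;0 0 0 0 0 -0.001 0.03;0 0 0 0 0 0 0.03;0 0 0 0 0 0 0.03"}}

```text
time: 15.87
position: [580.0, -239.2, 128.4]
tool_rot: [0.001, 1.0, -0.027, 0.002]
force: [8.8, -3.9, -16.8]
width: 0.386
```

The pull rose to about 17 N within 7 mm, where the cover's weight alone is about 4 N, so the cover is caught. I'll let it down and open the fingers.

{"method": "arm_command", "body": {"steps": "0 0 0 0 0 0.003 0.03;0 0 0 0 0 0.003 0.03;0 0 0 0 0 0.0025 0.03;0 0 0 0 0 0 0.03;0 0 0 0 0 0 0.05;0 0 0 0 0 0 0.07;0 0 0 0 0 0 0.07;0 0 0 0 0 0 0.07"}}

```text
time: 16.53
position: [578.2, -238.6, 121.3]
tool_rot: [0.0, 1.0, -0.027, 0.0]
force: [-1.0, 0.5, -0.6]
width: 0.661
```

{"method": "arm_command", "body": {"steps": "0 0 0 0 0 -0.02 0.07;0 0 0 0 0 -0.03 0.07;0 0 0 0 0 -0.03 0.07;0 0 0 0 0 -0.02 0.04;0 0 0 0 0 0 0.02;0 0 0 0 0 0 0;0 0 0 0 0 0 0;0 0 0 0 0 0 0"}}

```text
time: 17.2
position: [577.6, -238.0, 219.6]
tool_rot: [-0.0, 1.0, -0.027, -0.001]
force: [-0.4, -0.3, 0.2]
width: 0.443
```

```bash
python3 - <<'E'
from sd import *
from h import *
go([519-0.5,-325+25,180],RD)
d=get_image("scene"); crop(d,120,180,320,330,4,"pics/s11.png")
d=get_image("wrist"); cv2.imwrite("pics/w11.png",d["frame"][:,:,::-1]); print(proj(d,[519,-325,118]))
t=get_image("top"); crop(t,340,140,500,270,5,"pics/t11.png"); crop(t,200,230,300,310,8,"pics/t11b.png")
E
```

```text
q [ 0.014   0.7797  0.5787  1.609  -0.509   0.9092 -0.8451] pos [ 577.5806 -237.9717  219.6491] F [-0.3922 -0.3483  0.2414] w 38.97944149401915 t 17.2
shift before turn [-0.0556  0.0652  0.0397] | turn [-0.0282  0.0713  0.1021] | shift after turn [-0.0555  0.0652  0.0396]
[443.4367 306.28  ]
```

View pics/s11.png

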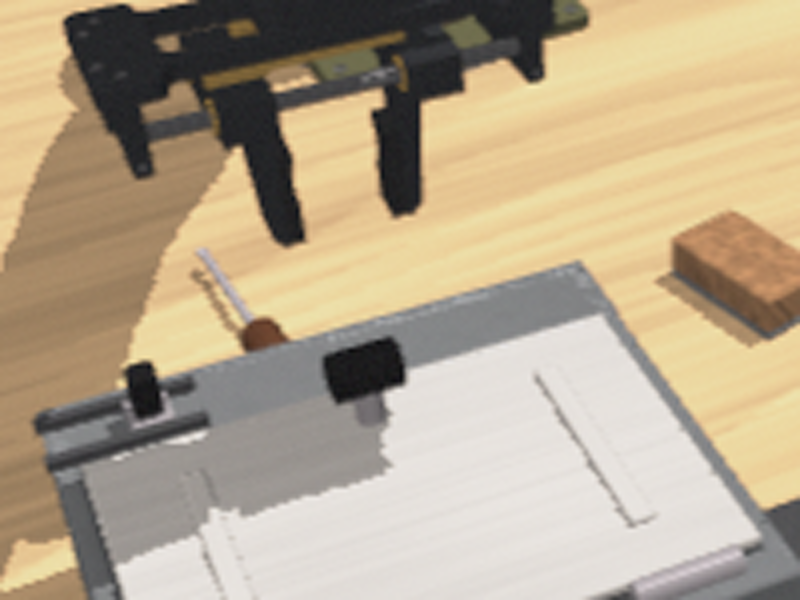

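View pics/w11.png

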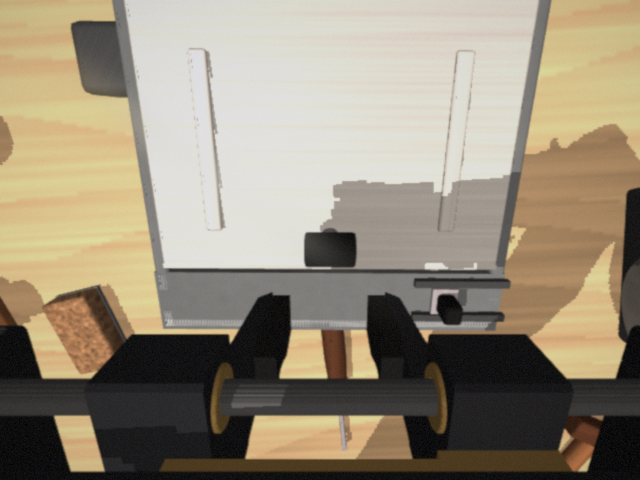

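View pics/t11b.png

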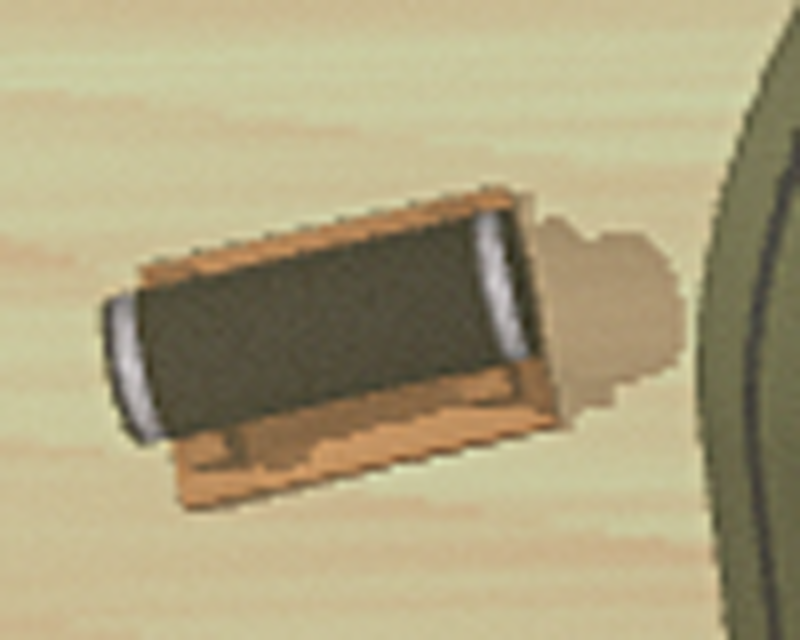

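{"method": "arm_command", "body": {"steps": "0 0 0 -0.0185 0.0172 0.009 0;0 0 0 -0.0185 0.0172 0.009 0;0 0 0 -0.0185 0.0172 0.009 0;0 0 0 0 0 0 0;0 0 0 0 0 0 0;0 0 0 0 0 0 0"}}

```text
time: 17.85
position: [520.8, -286.9, 193.8]
tool_rot: [0.0, 1.0, -0.027, 0.001]
force: [-0.2, 0.1, 1.2]
width: 0.002
```

```bash
python3 - <<'E'
from sd import *
from h import *
go([519,-290,113],RD)
d=get_image("wrist"); cv2.imwrite("pics/w12.png",d["frame"][:,:,::-1]); print(proj(d,[519,-325,118]))
t=get_image("top"); crop(t,200,230,300,310,8,"pics/t12b.png")
for p in [(135,365),(502,285)]:
  for z in (70,80): print(z,onz(t,200+p[0]/8,230+p[1]/8,z))
s=get_image("scene"); crop(s,120,180,320,330,4,"pics/s12.png")
E
```

```text
q [ 0.1305  0.7668  0.5383  1.7306 -0.5251  0.7904 -0.7017] pos [ 520.7792 -286.8726  193.8432] F [-0.2494  0.0575  1.2422] w 0.20357239214004597 t 17.85
shift before turn [-0.0017  0.0032  0.0808] | turn [ 0.0102 -0.0928  0.1122] | shift after turn [-0.0016  0.0032  0.0808]
[384.8136 252.5295]
70 [466.655  241.9319  70.    ]
80 [465.5531 239.891   80.    ]
70 [487.2896 137.1444  70.    ]
80 [486.0046 136.0338  80.    ]
```

View pics/w12.png

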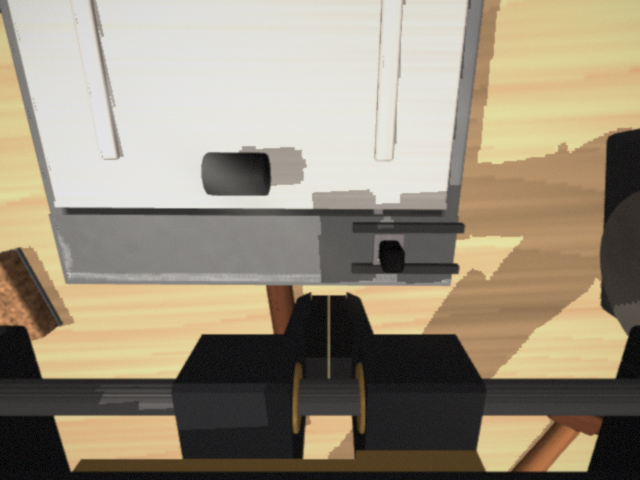

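View pics/s12.png

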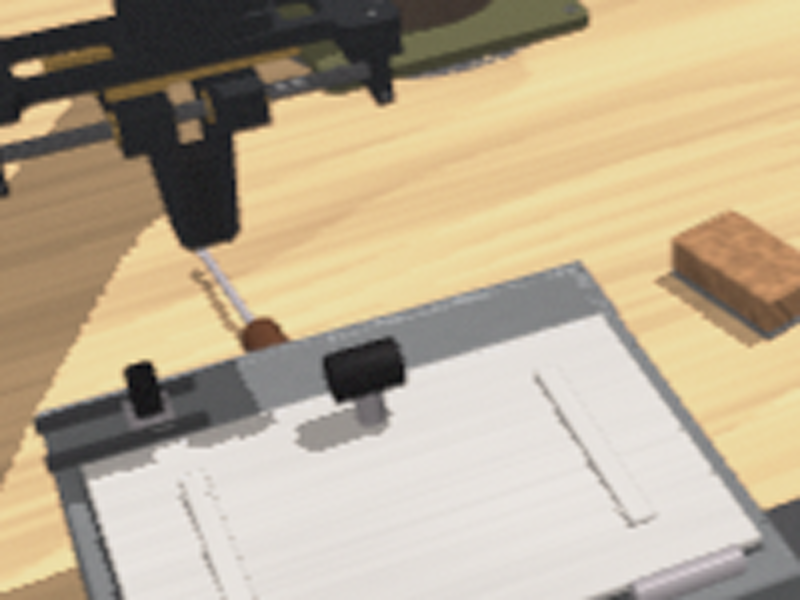

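{"method": "arm_command", "body": {"steps": "0 0 0 -0.001 0 0.03 0;0 0 0 -0.001 0 0.03 0;0 0 0 0 0 0.018 0;0 0 0 0 0 0 0;0 0 0 0 0.006 0.001 0;0 0 0 0 0 0 0"}}

```text
time: 18.5
position: [518.8, -295.2, 116.3]
tool_rot: [0.002, 1.0, -0.027, 0.002]
force: [0.1, -0.5, 1.5]
width: 0.005
```

```bash
python3 - <<'E'
from sd import *
from h import *
go([519,-300,113],RD)
s=get_image("scene"); crop(s,120,200,260,320,5,"pics/s13.png")
E
```

```text
q [ 0.1901  0.8684  0.4528  1.7783 -0.5987  0.6305 -0.6288] pos [ 518.834  -295.2364  116.3313] F [ 0.1048 -0.5312  1.4921] w 0.4730587832810067 t 18.5
shift before turn [0.0004 0.0047 0.0034] | turn [ 0.2092 -0.2031  0.0692] | shift after turn [0.0004 0.0047 0.0033]
```

View pics/s13.png

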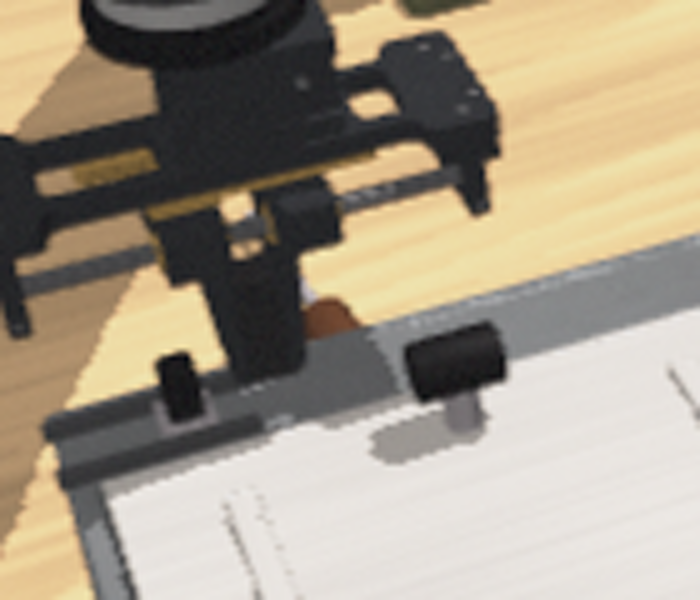

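{"method": "arm_command", "body": {"steps": "0 0 0 0 0.005 0.0015 0;0 0 0 0 0.005 0.0015 0;0 0 0 0 0 0 0"}}

```text
time: 18.8
position: [517.5, -305.2, 112.9]
tool_rot: [0.002, 1.0, -0.028, 0.001]
force: [-0.9, -0.9, -0.2]
width: 0.005
```

{"method": "arm_command", "body": {"steps": "0 0 0 0 0.004 0 0;0 0 0 0 0.004 0 0;0 0 0 0 0 0 0"}}

```text
time: 19.05
position: [517.2, -311.3, 112.4]
tool_rot: [0.0, 1.0, -0.027, 0.001]
force: [-0.7, 1.8, 1.3]
width: 0.003
```

{"method": "arm_command", "body": {"steps": "0 0 0 0 0.004 0 0;0 0 0 0 0.004 0 0;0 0 0 0 0 0 0"}}

```text
time: 19.3
position: [516.7, -319.9, 112.2]
tool_rot: [0.001, 1.0, -0.027, 0.001]
force: [-0.2, 2.7, 1.1]
width: 0.002
```

{"method": "arm_command", "body": {"steps": "0 0 0 0.0005 0.004 0 0;0 0 0 0.0005 0.004 0 0;0 0 0 0 0 0 0"}}

```text
time: 19.55
position: [516.4, -328.4, 112.0]
tool_rot: [0.001, 1.0, -0.028, 0.0]
force: [-0.8, 2.7, 1.2]
width: 0.008
```

{"method": "arm_command", "body": {"steps": "0 0 0 0 0.003 0 0;0 0 0 0 0.003 0 0;0 0 0 0 0 0 0"}}

```text
time: 19.8
position: [516.4, -330.9, 111.9]
tool_rot: [-0.002, 1.0, -0.027, -0.0]
force: [-2.5, 8.9, 5.5]
width: 0.004
```

```bash
python3 - <<'E'
from sd import *
from h import *
go([519,-300,113],RD)
s=get_image("scene"); crop(s,120,200,260,320,5,"pics/s14.png")
E
```

```text
q [ 0.2549  0.8925  0.4492  1.7212 -0.5842  0.6679 -0.596 ] pos [ 516.4203 -330.8526  111.9043] F [-2.471   8.8551  5.5339] w 0.3448440973793168 t 19.8
shift before turn [ 0.0009 -0.031  -0.001 ] | turn [-0.2487  0.0248  0.1334] | shift after turn [ 0.0009 -0.0309 -0.0011]
```

View pics/s14.png

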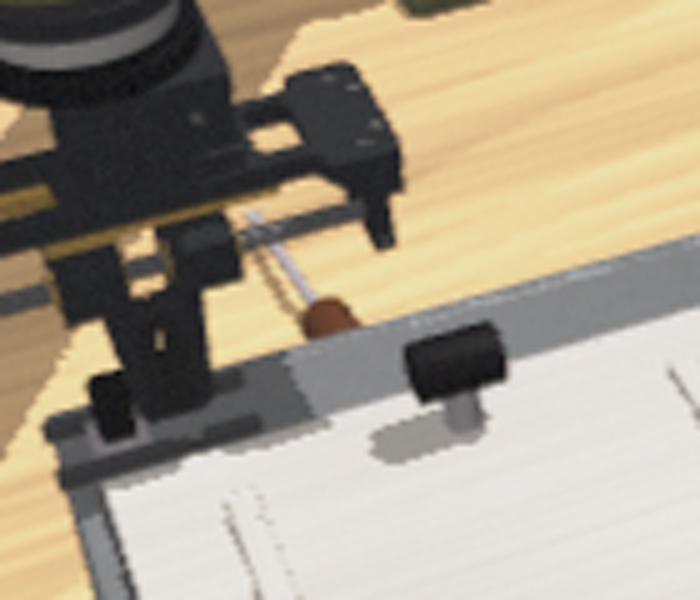

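{"method": "arm_command", "body": {"steps": "0 0 0 0 -0.01 0 0;0 0 0 0 -0.01 -0.01 0;0 0 0 0 0 -0.03 0.03;0 0 0 0 0 -0.03 0.07;0 0 0 0 0 -0.03 0.07;0 0 0 0 0 0 0.07;0 0 0 0 0 0 0.07"}}

```text
time: 20.43
position: [519.3, -314.5, 214.7]
tool_rot: [0.003, 1.0, -0.027, 0.003]
force: [-0.4, 0.2, -0.4]
width: 0.36
```

```bash
python3 - <<'E'
from sd import *
go([578.6,-239,205],RD)
E
```

```text
q [ 0.1663  0.7541  0.556   1.6791 -0.5026  0.846  -0.687 ] pos [ 519.3151 -314.4525  214.7217] F [-0.3898  0.197  -0.4272] w 31.639811184404742 t 20.4333
shift before turn [ 0.0551 -0.0786  0.0097] | turn [ 0.28   -0.3857  0.1083] | shift after turn [ 0.055  -0.0786  0.0097]
```

{"method": "arm_command", "body": {"steps": "0.1 -0.1 0 0.0183 -0.0262 0.003 0.07;0.1 -0.1 0 0.0183 -0.0262 0.003 0.07;0.1 -0.1 0 0.0183 -0.0262 0.003 0.07;0 0 0 0 0 0 0.07;0 0 0 0 0 0 0.07"}}

```text
time: 20.85
position: [577.9, -234.8, 201.6]
tool_rot: [-0.003, 1.0, -0.025, -0.002]
force: [-0.7, -1.3, -0.3]
width: 0.735
```

```bash
python3 - <<'E'
from sd import *
from h import *
go([578.6,-239,122],RD)
s=get_image("scene"); crop(s,120,200,260,320,5,"pics/s15.png")
E
```

```text
q [ 0.0193  0.8008  0.5624  1.6235 -0.5243  0.8796 -0.8312] pos [ 577.9313 -234.8016  201.58  ] F [-0.7265 -1.2514 -0.2524] w 64.71667976523749 t 20.85
shift before turn [0.0013 0.0046 0.0796] | turn [-0.3123  0.2948  0.3793] | shift after turn [0.0009 0.0042 0.0796]
```

View pics/s15.png

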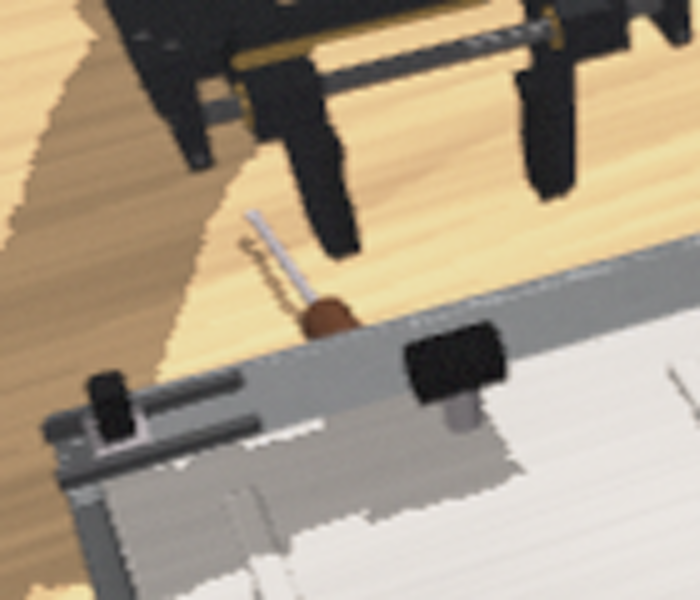

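The slide has been pushed to its end. Down onto the knob again.

{"method": "arm_command", "body": {"steps": "-0.1 0.1 0.1 0.0005 0.002 0.03 0.07;-0.1 0.1 0.1 0.0005 0.001 0.025 0.07;0 0 0.1 0 0.0003 0.015 0.07;0 0 0 0 0 0.008 0.07;0 0 0 0 0 0 0.07;0 0 0 0 0 0 0.07"}}

```text
time: 21.4
position: [577.1, -242.1, 125.5]
tool_rot: [0.0, 1.0, -0.031, -0.0]
force: [1.2, -0.2, 0.2]
width: 0.793
```

```bash
python3 - <<'E'
from sd import *
go([578.6,-239.1,121.5],RD)
E
```

```text
q [ 0.0621  0.8939  0.4958  1.6779 -0.5932  0.7248 -0.7756] pos [ 577.0709 -242.1301  125.5432] F [ 1.1941 -0.2205  0.2221] w 69.81033739565281 t 21.4
shift before turn [ 0.0013 -0.0031  0.004 ] | turn [ 0.0108  0.0169 -0.2999] | shift after turn [ 0.0014 -0.0031  0.004 ]
```

{"method": "arm_command", "body": {"steps": "0 0 -0.3 0.0014 -0.003 0.004 0.07;0 0 0 0 0 0 0.07;0 0 0 0 0 0 0.05;0 0 0 0 0 0 0.03;0 0 0 0 0 0 0.03;0 0 0 0 0 0 0.03;0 0 0 0 0 0 0.03;0 0 0 0 0 0 0.03"}}

```text
time: 22.07
position: [579.1, -239.2, 121.3]
tool_rot: [0.001, 1.0, -0.027, 0.0]
force: [1.5, -1.0, -2.1]
width: 0.379
```

```bash
python3 - <<'E'
from sd import *
go([578.6,-239.1,121.5],RD)
s=state(); p=s['position']
# arc: relative to current, knob offset k=(-155,34) 
for th in range(5,61,5):
    t=np.radians(th); x=-155*np.cos(t)+34*np.sin(t)+155; z=155*np.sin(t)+34*np.cos(t)-34
    print(th,round(x,1),round(z,1))
E
```

```text
q [ 0.0585  0.8996  0.4911  1.6787 -0.5955  0.7162 -0.7738] pos [ 579.0988 -239.1524  121.3395] F [ 1.4886 -0.9637 -2.0701] w 33.35743156332097 t 22.0667
shift before turn [-0.0005 -0.     -0.0002] | turn [ 0.076  -0.0232  0.0607] | shift after turn [-0.0005 -0.     -0.0002]
5 3.6 13.4
10 8.3 26.4
15 14.1 39.0
20 21.0 51.0
25 28.9 62.3
30 37.8 72.9
35 47.5 82.8
40 58.1 91.7
45 69.4 99.6
50 81.4 106.6
55 93.9 112.5
60 106.9 117.2
```

{"method": "arm_command", "body": {"steps": "0 0 0 0.0016 0 -0.0067 0.03;0 0 0 0.002 0 -0.0067 0.03;0 0 0 0.0022 0 -0.0066 0.03;0 0 0 0.0025 0 -0.0064 0.03;0 0 0 0 0 0 0.03"}}

```text
time: 22.48
position: [587.4, -239.6, 149.0]
tool_rot: [0.0, 1.0, -0.027, 0.0]
force: [-0.4, -5.2, -5.9]
width: 0.383
```

Free now: it has come up about 28 mm (0.18 rad) against roughly 5 N.

{"method": "arm_command", "body": {"steps": "0 0 0 0.0028 0 -0.0064 0.03;0 0 0 0.003 0 -0.0062 0.03;0 0 0 0.0033 0 -0.0061 0.03;0 0 0 0.0036 0 -0.0059 0.03;0 0 0 0.0038 0 -0.0058 0.03;0 0 0 0.0041 0 -0.0055 0.03;0 0 0 0.0043 0 -0.0054 0.03;0 0 0 0.0046 0 -0.0052 0.03;0 0 0 0 0 0 0.03"}}

```text
time: 23.23
position: [615.8, -241.3, 194.7]
tool_rot: [0.0, 1.0, -0.028, -0.001]
force: [-1.7, -5.5, -4.5]
width: 0.385
```

```bash
cat > ang.py <<'E'
from sd import *
s=state(); dp=s['position']-np.array([579.0,-239.1,121.4]); x=dp@sx; z=dp[2]
a=np.arctan2(34+z,155-x)-np.arctan2(34,155)
print('deg',np.degrees(a),'rad err',np.hypot(34+z,155-x)-np.hypot(34,155),'lat',dp@sy,s['force'],s['torque'],s['width']*88,s['q'],s['time'])
for th in (40,45,50,55,56):
    t=np.radians(th); print(th,-155*np.cos(t)+34*np.sin(t)+155-x,155*np.sin(t)+34*np.cos(t)-34-z)
E
python3 ang.py
```

```text
deg 29.881248054823345 rad err 0.9450347689505918 lat -0.10672133315367006 [-1.7039 -5.5384 -4.4588] [-1.1334  0.876  -0.0835] 33.851484155136895 [ 0.0228  0.8574  0.5682  1.5104 -0.5292  0.9327 -0.8713] 23.2333
40 21.272725049448283 18.340485323675992
45 32.59491447997529 26.306076400474637
50 44.5682665681792 33.254562169001076
55 57.10165687496111 39.13306045694645
56 59.66721243245321 40.17627722025401
```

{"method": "arm_command", "body": {"steps": "0 0 0 0.0048 0 -0.0049 0.03;0 0 0 0.005 0 -0.0047 0.03;0 0 0 0.0052 0 -0.0045 0.03;0 0 0 0.0054 0 -0.0042 0.03;0 0 0 0.0056 0 -0.0041 0.03;0 0 0 0.0057 0 -0.0039 0.03;0 0 0 0 0 0 0.03"}}

```text
time: 23.82
position: [646.7, -243.1, 221.0]
tool_rot: [0.0, 1.0, -0.028, -0.002]
force: [-4.0, -3.7, -2.2]
width: 0.387
```

```bash
python3 ang.py; python3 -c "
from h import *
s=get_image('scene'); crop(s,100,100,340,300,3,'pics/s16.png')"
```

```text
deg 44.50983120208211 rad err 0.8251770129994611 lat -0.22123385561311837 [-3.9988 -3.6581 -2.1948] [-0.8328  1.307  -0.075 ] 34.06560007786792 [ 0.0208  0.8726  0.5888  1.3794 -0.5113  1.0464 -0.9245] 23.8167
40 -9.731160929034274 -7.919863741316746
45 1.5910285014927297 0.045727335481899445
50 13.56438058969664 6.994213104008338
55 26.09777089647855 12.872711391953715
56 28.663326453970654 13.91592815526127
```

View pics/s16.png

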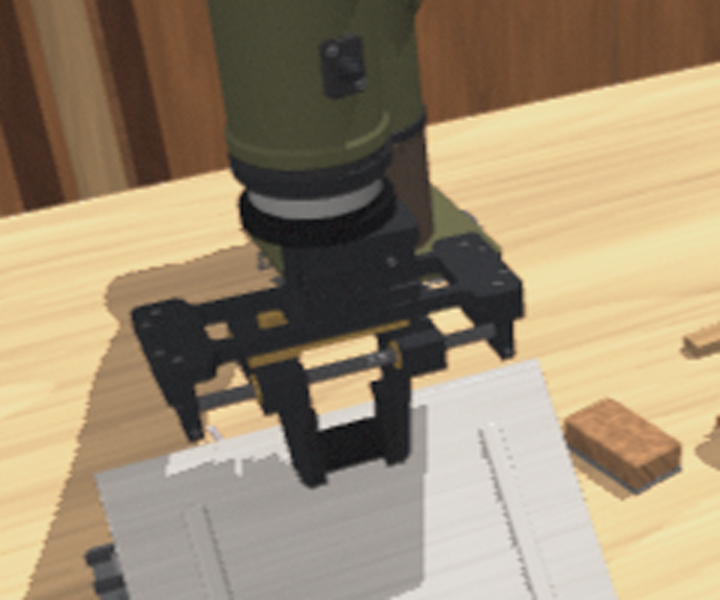

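{"method": "arm_command", "body": {"steps": "0 0 0 0.006 0 -0.0036 0.03;0 0 0 0.0062 0 -0.0034 0.03;0 0 0 0.0063 0 -0.0031 0.03;0 0 0 0.0064 0 -0.0028 0.03;0 0 0 0 0 0 0.03;0 0 0 0 0 0 0.03"}}

```text
time: 24.37
position: [671.2, -244.6, 233.8]
tool_rot: [0.0, 1.0, -0.028, -0.002]
force: [-3.8, -4.1, 0.2]
width: 0.386
```

```bash
python3 ang.py; python3 -c "
from h import *
s=get_image('scene'); cv2.imwrite('pics/s17.png',s['frame'][:,:,::-1]);s=get_image('top'); cv2.imwrite('pics/t17.png',s['frame'][:,:,::-1])"
```

```text
deg 54.452745220687746 rad err 0.5820163856372176 lat -0.3603944342914556 [-3.8255 -4.0578  0.2005] [-0.7638  1.1075 -0.0452] 33.97992249976715 [ 0.0263  0.8959  0.5965  1.2773 -0.5062  1.121  -0.961 ] 24.3667
40 -34.203695044243375 -20.737811106529605
45 -22.88150561371637 -12.77222002973096
50 -10.90815352551246 -5.823734261204521
55 1.6252367812694501 0.05476402674085534
56 4.190792338761554 1.0979807900484104
```

View pics/s17.png

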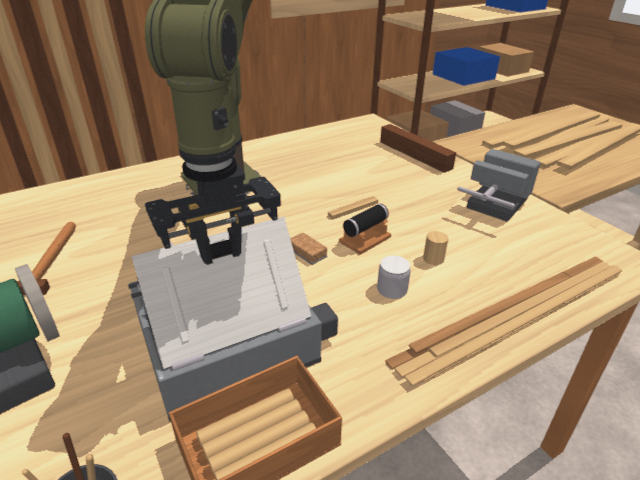

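View pics/t17.png

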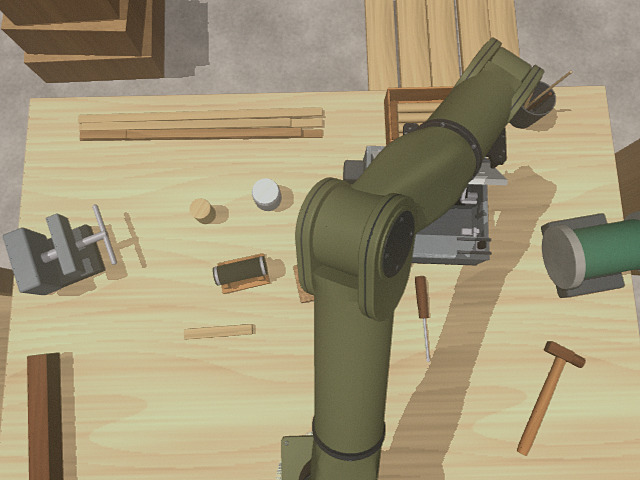

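The scene view shows the cover raised, with the knob in the fingers near (215,240) and the roller in the cradle near (366,219). The bystanders are where they started. I'll do a short hold check, then hand in.

{"method": "arm_command", "body": {"steps": "0 0 0 0.001 0 0 0.03;0 0 0 0 0 0 0.03;0 0 0 0 0 0 0.03;0 0 0 0 0 0 0.03;0 0 0 0 0 0 0.03;0 0 0 0 0 0 0.03"}}

```text
time: 24.97
position: [671.7, -244.6, 234.1]
tool_rot: [0.0, 1.0, -0.028, -0.002]
force: [-4.8, -4.4, 2.2]
width: 0.38
```

```bash
python3 ang.py | head -3; python3 -c "
from station import *
print(sign_off())"
```

```text
deg 54.66929858138053 rad err 0.585312791006146 lat -0.356348539532125 [-4.8432 -4.4075  2.1608] [-0.7145  1.4071 -0.0486] 33.459294897330054 [ 0.0266  0.8967  0.5966  1.2744 -0.5061  1.1234 -0.9621] 24.9667
40 -34.75624273405957 -20.97669745289791
45 -23.434053303532565 -13.011106376099264
the job is handed in; nothing more can be done
None
```

The job is done and handed in at about 25 s, with the gripper still holding the cover open at about 54.7° by its knob.

- **Roller:** it lies in both saddles of the cradle and is let go. Its middle measured about 2.5 mm from the cradle's centre in the top view.
- **Tug:** the cover was caught. The lifting force reached about 17 N after 7 mm, against about 4 N of cover weight. That is roughly 12 N beyond the weight, a little over the 6–10 N suggested but well under the 40 N limit. I then let the cover down and released the knob.
- **Release slide:** I pushed it to its end stop, about 25 mm, with a push of about 9 N there.
- **Cover:** the second lift was free, with about 6 N at 10°. I then followed the hinge arc to the final angle, with the measured path within 1 mm of the expected radius.

In the last checks the knob measured 33.5 mm between the fingers, and about 7 N sideways force remained. The bystanders looked unmoved in the last views, though the arm hid part of the sanding block from above. The wrist camera placed the knob and button about 2–4 mm off from the other two views, so I trusted the other two.

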